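# Open the soldering fume cabinet and slide the pan in

## Robot

A 7-joint arm with a two-finger parallel gripper is mounted at the origin on the work surface. World frame = base frame: x ahead of the robot, y to its left, z up, the work surface at z = 0. Lengths are in m, angles in rad, forces in N, time in s.
With the tool pointing down it reaches from about 0.425 to 0.875 m from the base axis. Payload 4.7 kg.
Tool frame: the origin (TCP) lies midway between the tips of the shut fingers; the grasp point (between the pads) lies env.hold_point_z behind it (env.hold_point_z is the distance from the TCP to the grasp point, in m); x points along the fingers, z is the direction in which the jaws open and shut, and the axes are right-handed (so a half turn about x gives the same grasp; the last joint's range is limited). The gripper opens to 87 mm and grips with 3 to 60 N. Pads are 19 mm wide; open, the fingers measure 117 mm over their backs; the gripper's body (75 mm by 190 mm) begins 51 mm behind the grasp point.
Start: joints at [1.192, 0.321, -0.07, 1.45, 0.023, 1.371, -0.057], TCP at [0.249, -0.601, 0.223] pointing down, gripper open.
Joint ranges: [-2.86, 2.86], [-0.3, 2.09], [-1.38, 1.24], [0.06, 2.45], [-1.56, 4.7], [0.09, 2.05], [-2.69, 2.69]. Speed limits (rad/s): [2.57, 2.57, 3.14, 3.14, 3.14, 3.14, 3.14].

## Interface

Orientations are given as a rotation vector (axis times angle).
In Python, from plant import sensors, get_image, camera_info, job, env gives the robot as it stands.
- The arm moves only by the tool play_rows, never from a script. Its argument "rows" is a list of rows, each an object of numbers: "dx", "dy", "dz": the shift along the tool's x, y, z in mm; "turn": the turn about the tool's x in units of 8 degrees (1.0 is 8 degrees). A call has 1 to 20 rows; each row shifts and turns the pose as measured when the row begins, along the tool's axes as they then stand; what a row does not reach is not made up. A row lasts 1/8 s, in which the tool goes at most 62.5 mm and 10.7 degrees, less where a joint would pass 70% of its speed; a pose out of reach is approached as far as the arm can. A call with a gripper value outside its range is refused whole. "jaw" is the finger opening in mm, from 0 to 87, set as the call begins (left out, the last holds). The fingers move at their own pace and stop on an object; "grip_force" is the grip in N (left out, the last holds). Time passes only in rows, so rows that do not move let the fingers close. It gives the time, the measured TCP pose, the force and the opening at its end, in the units of the state.
- sensors.get_obs(): the state, without advancing time (a new reading comes with each control period).
- get_image(name): name is "side" or "top" or "wrist"; returns the picture (384x512x3 uint8, red, green, blue); there is no depth.
- camera_info(name): a dict with "fov_y" (degrees; the focal length in pixels is half the picture's height over the tangent of half this angle, whatever the lens; pixels are square), "cx", "cy" (the principal point, pixels), "rvec" (rotation vector, rad) and "tvec" (3), from world to camera coordinates, as OpenCV has them; the wrist camera has in their place "T_tool_cam" (4x4, takes a point from camera to tool coordinates, whose origin is the TCP and whose axes are the tool frame's). Camera axes: x right, y down, z forward; pixel columns grow to the right and rows downward; lengths in m; the calibration is good to about 2 mm. A picture is of the moment at which its call begins: read the wrist's pose just before it. camera_info takes no time and is no camera call.
- job.job_done(): hands the job in, once; it reports no verdict.
The state is a dict: "time_s": time; "joint_positions": joint angles; "dq": joint speeds; "effort": joint torques, N m; "ee_pos": TCP position; "tcp_rot": TCP orientation; "force": force on the tool from outside, world axes, zero at the start; "torque": the same for the moment, N m; "width": finger opening in m.
Only numpy, scipy, OpenCV 4.12 (cv2) and the standard library are available. Lean on these libraries where they do the work, as an engineer would, in place of code of your own. Each camera call takes 0.05 s, during which the arm holds its last target.

## Task

Raise the fume cabinet's sash by pushing gently up under the finger lip along its lower edge until it clicks into the catch at the height mark on the left jamb, and leave it hanging there by itself; do not strain it against the stop just above. Then, without tipping it, slide the soldering pan in under the sash by its handle until the pan's front edge rests gently and squarely against the stop bar at the back, and let go. Do not disturb the other things on the bench.

Things in the scene. Friction and masses are not known exactly. Their poses are not given: they have to be found in the camera images.
- hood: bench fume cabinet, fixed, open at front and back: two aluminium jambs (36 x 30 mm, 470 mm high, at y = +-175 mm: 320 mm clear between them), low clear side panes and sloping clear roof behind. Origin on the bench in the sash's plane midway between the jambs; x points inwards, away from the robot. Place and yaw vary. A duct leaves its right side at x = 100 mm, 130 mm up
- sash (a joint): height of the vertical sash above its lowest rest, m: 0 is down (start; underside of its lip and lower rail then 65 mm above the bench), up to 0.138. Balanced but for about 2 N, so that left anywhere but in its catch it sinks shut; raising it slowly takes 1.5 to 4 N, faster a little more. Pushing or bumping it with more than 20 N strains it
- catch_side (a point): point on the left (+y) jamb's front, 173 mm above the bench: the middle of the heights where the catch block may be clamped. The dark 60 mm high block wraps this jamb; its white line is the height mark. It is set anywhere 25 mm above or below and its setting is not reported: with lip and rail underside level with the line the sash reads 0.083 to 0.133
- sash_lip (a point): front edge of the underside of the sash's finger lip, at mid-width. The lip, a flat flange 280 mm long (y), 6 mm thick, stands 28 mm out of the lower rail (16 x 30 mm) towards the robot; the point is at hood x = -36 mm. A framed clear pane, 235 mm high in all, stands above. Rising, it meets the catch's spring roller 11 mm below the mark (up to 6 N more), goes easy, then snaps up the last 2 to 4 mm and is held; a hard stop is 1 mm above
- back_stop: stop bar across the back of the cabinet, dark steel, 22 mm high, 10 mm thick, on the bench; its front face lies 135 mm inside the sash's plane (hood x = 135 mm). The origin and axes given are those of the cabinet itself, not on the bar. The pan must not be driven into it with more than 20 N
- pan: loose steel soldering pan, 0.6 kg, 120 x 120 mm, rim 14 mm, carrying a fixed pale fire brick (top at 53 mm) with a copper bangle upright in it (top at 115 mm, too high for the lowered sash). Origin under the pan's middle; x points from handle to front. It stands before the cabinet, left or right, handle to the robot; sliding it takes 2 to 6 N
- pan_grip (a point): centre of the pan's wooden handle grip, 110 mm long (along the pan's x), 20 mm wide, 24 mm high, 190 mm behind the pan's origin and 35 mm above the bench (its underside is 23 mm above the bench)
- pan_front (a point): middle of the pan's front edge, 60 mm ahead of its origin, 7 mm above the bench
- brush: wire brush, 210 x 62 x 34 mm, lying bristles up; bystander, origin under its middle
- flux_dish: white ceramic dish, 96 mm across, 30 mm high; bystander, origin under its middle
- pliers: small dark pliers lying flat, 130 x 70 x 13 mm; bystander, origin on the bench near its pivot
- hammer: chasing hammer lying flat, about 250 mm long; bystander
- flux_jar: small amber jar with a black lid, 38 mm across, 50 mm high, standing inside the cabinet against its left side; bystander, origin under its middle
- bench_block: steel bench block 65 x 65 x 22 mm; bystander, origin under its middle
- pitch_punch: turned wooden punch 52 mm across at its foot, 62 mm high, standing; bystander, origin under its middle

How it is judged:
On the way:
1. the sash stands in its catch at the height mark, not touched by robot or pan (value of joint sash above 0.076 m and velocity of joint sash between -0.003 and 0.003 m/s and contact force between each of the fingers, the arm, pan and sash below 0.2 N), for 0.3 s.
At the end, for the whole second after the job is handed in: the sash stands still in its catch at the height mark (above 0.076, where nothing else keeps it up), touched by neither robot nor pan; the pan lies flat between the jambs at rest, the middle of its front edge within 3 mm of the stop bar's face, square to it within 0.06 rad (all of step 1 and x of pan_front in the frame of hood between 0.132 and 0.138 m and y of pan_front in the frame of hood between -0.1 and 0.1 m and angle between the x axis of pan and the x axis of hood, either way round below 0.06 rad and angle between pan's own z axis and vertical below 0.03 rad and linear speed of pan below 0.01 m/s).
It fails at once if the sash is pushed, bumped or squeezed with more than 20 N (contact force between any of the fingers, the arm, pan and sash above 20 N).
It fails at once if the pan is driven into the stop bar with more than 20 N (contact force between pan and back_stop above 20 N).
It fails at once if the pan is tipped by more than 0.2 rad (angle between pan's own z axis and vertical above 0.2 rad).
It fails at once if a bystander is moved by more than 30 mm (distance of any of brush, flux_dish, pliers, hammer, flux_jar, bench_block, pitch_punch from where it was at the start of the episode above 0.03 m).
It also fails if it takes over 72 s, if anything falls off the work surface, if the arm or the gripper's body presses on something with over 40 N, if the wrist force passes 120 N, or if a joint passes its speed limit or range.

## Working session

There is one attempt and no reset: what is moved stays moved. The work goes in short steps, Python scripts to look and compute and a tool call to move; the robot and the scene stay as the last step left them, time stands still between calls to the robot, and variables do not carry over. Pictures are saved under pics/ and viewed, and the job is handed in when it is done.

Besides the shell and the picture viewer there is one more tool, called after "Call:" as name(argument=value, ...) on one line, values as JSON. play_rows: Moves the arm, as the interface text tells. Its arguments: {"type":"object","properties":{"rows":{"type":"array"},"jaw":{"type":"number"},"grip_force":{"type":"number"}},"required":["rows"]}

```bash
ls -la; mkdir -p pics
cat > h.py <<'E'
import numpy as np, cv2
from plant import sensors, get_image, camera_info, job, env
from scipy.spatial.transform import Rotation as R
def K(ci):
    f=192/np.tan(np.radians(ci['fov_y'])/2); return np.array([[f,0,ci['cx']],[0,f,ci['cy']],[0,0,1]])
def snap(name,fn):
    o=sensors.get_obs(); im=get_image(name); cv2.imwrite('pics/'+fn,cv2.cvtColor(im,cv2.COLOR_RGB2BGR)); return o,im
def cam(name,o=None):
    ci=camera_info(name)
    if 'rvec' in ci:
        return K(ci),R.from_rotvec(np.ravel(ci['rvec'])).as_matrix(),np.ravel(ci['tvec'])
    o=o or sensors.get_obs()
    T=np.eye(4);T[:3,:3]=R.from_rotvec(o['tcp_rot']).as_matrix();T[:3,3]=o['ee_pos']
    M=np.linalg.inv(T@np.array(ci['T_tool_cam'])); return K(ci),M[:3,:3],M[:3,3]
def proj(c,P):
    k,r,t=c; p=(np.atleast_2d(P)@r.T+t)@k.T; return p[:,:2]/p[:,2:]
def atz(c,uv,z):
    k,r,t=c; C=-r.T@t; out=[]
    for u,v in np.atleast_2d(uv):
        d=r.T@np.linalg.inv(k)@np.array([u,v,1.]); out.append(C+d*(z-C[2])/d[2])
    return np.array(out)
def ray(c,uv):
    k,r,t=c; d=r.T@np.linalg.inv(k)@np.array([uv[0],uv[1],1.]); return -r.T@t,d/np.linalg.norm(d)
def tri(c1,uv1,c2,uv2):
    C1,d1=ray(c1,uv1);C2,d2=ray(c2,uv2)
    A=np.stack([d1,-d2],1); s=np.linalg.lstsq(A,C2-C1,rcond=None)[0]
    a=C1+s[0]*d1;b=C2+s[1]*d2; return (a+b)/2,np.linalg.norm(a-b)
E
python3 - <<'E'
from h import *
print(sensors.get_obs()); print(env.hold_point_z)
for n in ['side','top','wrist']:
    print(n,camera_info(n)); snap(n,n+'0.png')
E
```

```text
total 12
drwxr-xr-x  3 agent agent 4096 Dec  6 18:53 .
drwxr-xr-x 23 root  root  4096 Dec  6 18:53 ..
drwxr-xr-x  2 agent agent 4096 Dec  6 18:53 pics
{'time_s': 0.0, 'joint_positions': array([ 1.19215015,  0.32183434, -0.07008577,  1.45171377,  0.02262756,
        1.3707996 , -0.05690287]), 'dq': array([-0.00024153,  0.00091327, -0.00043733,  0.00110327,  0.00197117,
        0.00038423,  0.00160381]), 'effort': array([ 4.97548408e-04, -4.91287100e+01, -4.03993120e-01, -3.12518513e+01,
       -6.43322314e-02,  4.38447192e-02,  1.80346033e-04]), 'ee_pos': array([ 0.24849743, -0.60000279,  0.22143471]), 'tcp_rot': array([ 0.91622772,  1.37154219, -0.91460415]), 'force': array([-0.00328203,  1.07974658,  0.20394593]), 'torque': array([-0.0054776 , -0.00850755, -0.05478482]), 'width': 0.08703074714668108}
0.0187
side {'fov_y': 43.47088609353574, 'cx': 258.2074506718214, 'cy': 189.51137594298513, 'rvec': array([ 0.55425801, -2.64396111,  1.2617624 ]), 'tvec': array([0.55058107, 0.27607129, 1.46780338])}
top {'fov_y': 52.601592338881396, 'cx': 263.43695083148583, 'cy': 188.80383142730565, 'rvec': array([ 2.14268132, -2.09858593,  0.22140149]), 'tvec': array([-0.04181473,  0.59201964,  1.07227717])}
wrist {'fov_y': 58.24094647944633, 'cx': 251.97990699275783, 'cy': 181.82897345262123, 'T_tool_cam': array([[-6.54532152e-04, -2.71751776e-01,  9.62367156e-01,
        -1.62606525e-01],
       [ 8.12090281e-04, -9.62367190e-01, -2.71751233e-01,
         7.38640855e-02],
       [ 9.99999456e-01,  6.03659095e-04,  8.50587244e-04,
         3.91010536e-04],
       [ 0.00000000e+00,  0.00000000e+00,  0.00000000e+00,
         1.00000000e+00]])}
```

View pics/side0.png

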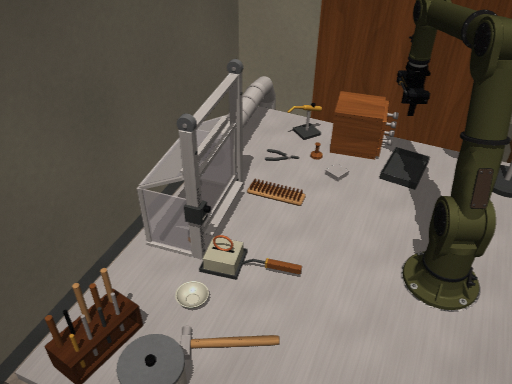

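View pics/top0.png

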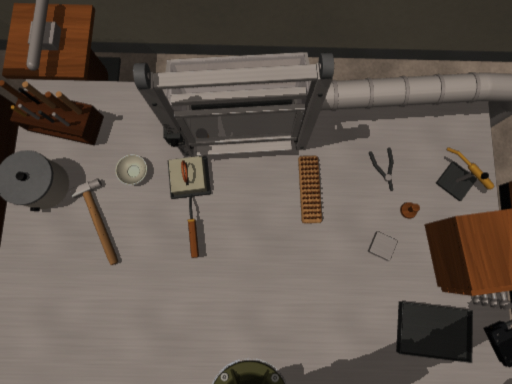

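View pics/wrist0.png

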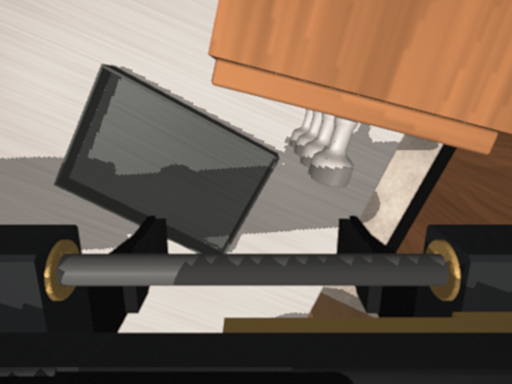

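The top view shows the hood at about (235,110), the pan at (188,177), its handle at (193,238), and the brush at (310,188). The side view shows the dark catch block at about (198,212). I'll enlarge both to read pixels.

Run:
```python
import cv2
a=cv2.imread('pics/top0.png'); c=a[40:270,120:350]; cv2.imwrite('pics/t1.png',cv2.resize(c,None,fx=2.6,fy=2.6,interpolation=cv2.INTER_CUBIC))
a=cv2.imread('pics/side0.png'); c=a[50:290,130:320]; cv2.imwrite('pics/s1.png',cv2.resize(c,None,fx=2.5,fy=2.5,interpolation=cv2.INTER_CUBIC))
```

```text
(no output)
```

View pics/t1.png

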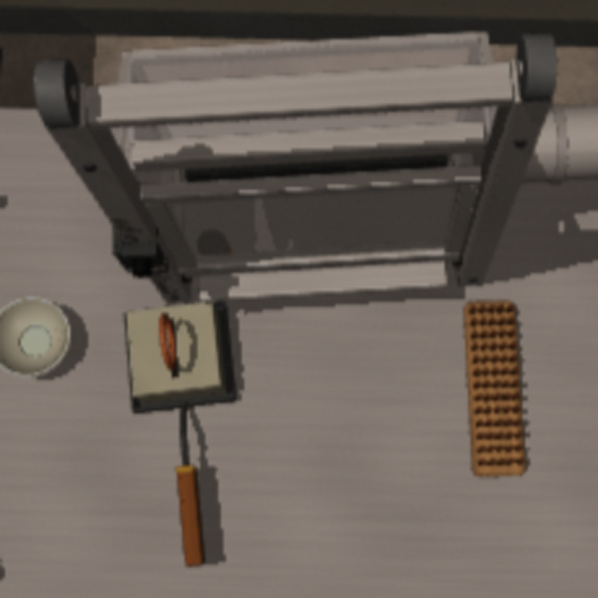

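View pics/s1.png

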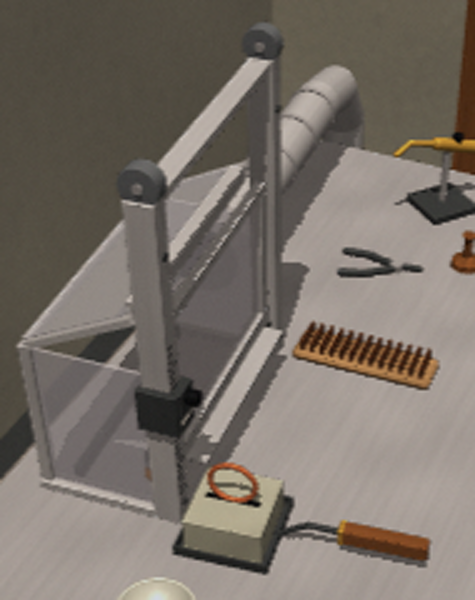

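```bash
cat > fit.py <<'E'
from h import *
from scipy.optimize import least_squares
t=lambda u,v:(u/2.6+120-.3,v/2.6+40-.3)
s=lambda u,v:(u/2.5+130-.3,v/2.5+50-.3)
T=cam('top');S=cam('side')
obs=[(T,(-.018,-.160,0),t(463,287)),(T,(-.018,-.190,0),t(484,284)),(T,(-.036,-.140,.068),t(449,285)),
(S,(-.018,.190,0),s(160,514)),]
def W(p,P):
    P=np.atleast_2d(P);c,s_=np.cos(p[2]),np.sin(p[2])
    return np.c_[p[0]+c*P[:,0]-s_*P[:,1],p[1]+s_*P[:,0]+c*P[:,1],P[:,2]]
def res(p): return np.concatenate([proj(c,W(p,P))[0]-uv for c,P,uv in obs])
r=least_squares(res,[.7,.1,0]); print(r.x,res(r.x).round(1))
def box(x0,x1,y0,y1,z0,z1):
    v=np.array([[x,y,z] for x in(x0,x1) for y in(y0,y1) for z in(z0,z1)]);
    return v,[(i,j) for i in range(8) for j in range(i) if bin(i^j).count('1')==1]
def overlay(im,c,p,off,f,fn,boxes,world=False):
    im=im.copy()
    im=cv2.resize(im[off[1]:off[3],off[0]:off[2]],None,fx=f,fy=f,interpolation=cv2.INTER_CUBIC)
    for b,col in boxes:
        v,e=box(*b); q=(proj(c,W(p,v))-[off[0]-.5,off[1]-.5])*f
        for i,j in e: cv2.line(im,tuple(int(k) for k in q[i]),tuple(int(k) for k in q[j]),col,1)
    cv2.imwrite('pics/'+fn,im)
if __name__=='__main__':
    p=r.x
    B=[((-.018,.018,.16,.19,0,.47),(0,255,0)),((-.018,.018,-.19,-.16,0,.47),(0,255,0)),((-.036,-.008,-.14,.14,.065,.071),(0,0,255)),((.135,.145,-.16,.16,0,.022),(255,0,0))]
    overlay(cv2.imread('pics/top0.png'),T,p,(120,40,350,270),2.6,'ot.png',B)
    overlay(cv2.imread('pics/side0.png'),S,p,(130,50,320,290),2.5,'os.png',B)
E
python3 fit.py
```

```text
[0.7488912  0.02696453 0.00701605] [-0.6 -0.4  0.9  0.9  0.2 -0.7 -0.1  0.7]
```

View pics/ot.png

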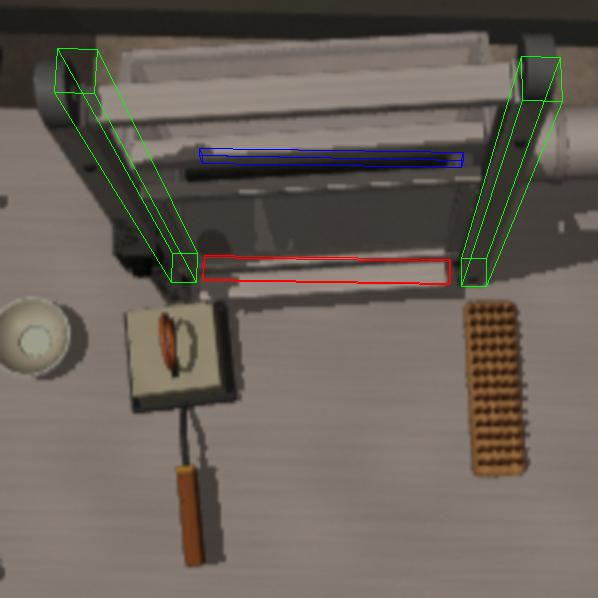

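View pics/os.png

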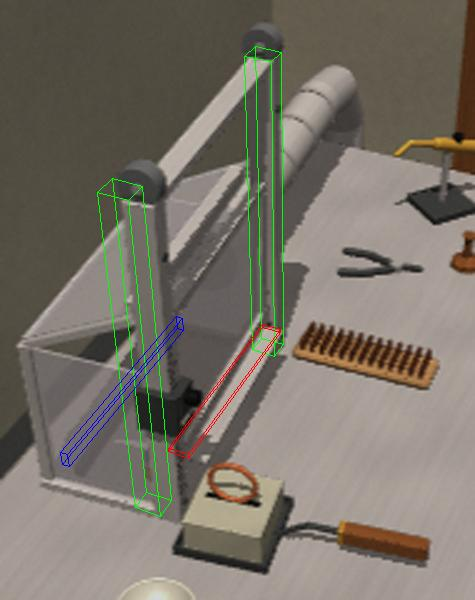

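```bash
python3 - <<'E'
import re
s=open('fit.py').read()
a=s.index('obs=['); b=s.index('def W')
s=s[:a]+"""obs=[(S,(-.018,.190,0),s(183,522)),(S,(.018,.190,0),s(155,510)),(T,(-.036,-.140,.071),t(447,286)),(T,(-.036,0.08,.071),t(240,297)),(S,(-.036,-.140,.071),s(285,328))
]
"""+s[b:]
open('fit.py','w').write(s)
E
python3 fit.py
```

```text
[0.73225541 0.03267425 0.07862344] [-1.5  1.2 -0.7  3.1 -0.1  0.7  4.7  0.5 -0.9  1.3]
```

View pics/ot.png

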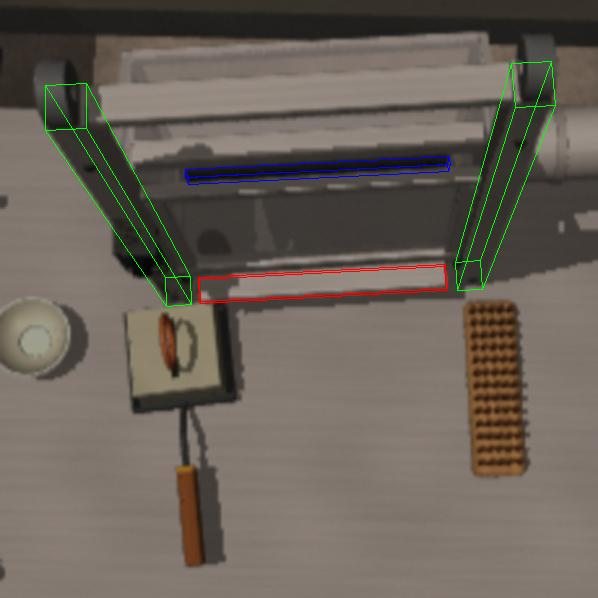

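View pics/os.png

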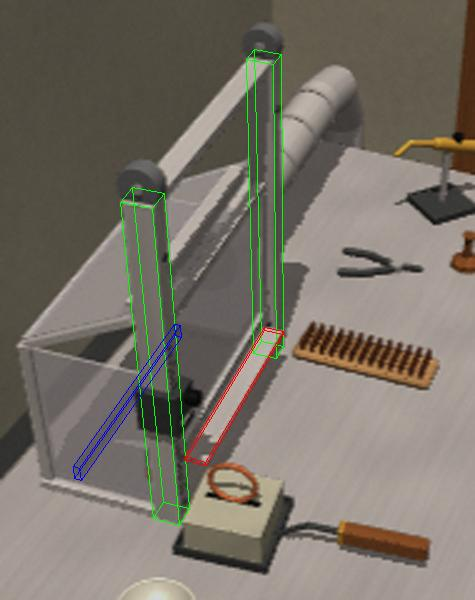

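```bash
python3 - <<'E'
import re
s=open('fit.py').read()
a=s.index('obs=['); b=s.index('def W')
s=s[:a]+"""obs=[(S,(-.018,.190,0),s(184,522)),(S,(.018,.190,0),s(155,510)),(T,(-.036,-.140,.071),t(446,286)),(S,(-.036,-.140,.071),s(285,330)),
(T,(.145,.16,.022),t(187,168)),(T,(.145,-.16,.022),t(447,155)),(S,(-.018,.19,.47),s(153,205)),(S,(-.018,-.16,.47),s(270,58)),
]
"""+s[b:]
open('fit.py','w').write(s)
E
python3 fit.py
python3 - <<'E'
import cv2
for n in('ot','os'):
    a=cv2.imread(f'pics/{n}.png');print(a.shape)
E
```

```text
[0.733884   0.02896682 0.08835588] [-1.2  0.3 -0.1  2.4  1.6 -0.2 -1.2 -0.4 -0.   0.6  1.4 -0.5  0.4  0.5
  0.8  1.6]
(598, 598, 3)
(600, 475, 3)
```

View pics/ot.png

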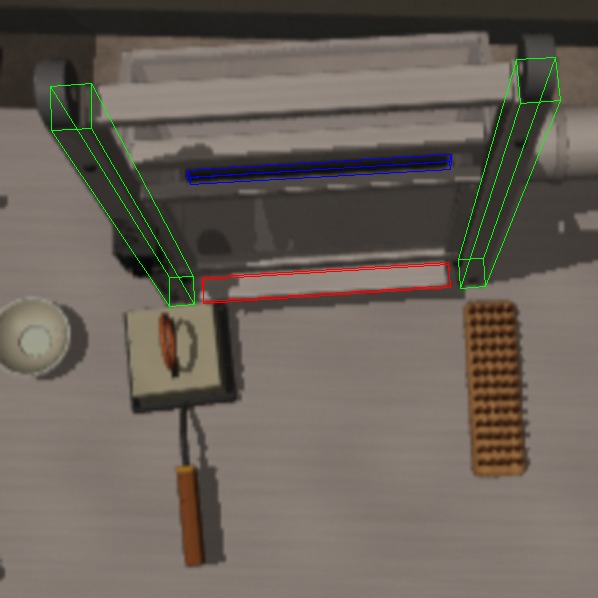

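View pics/os.png

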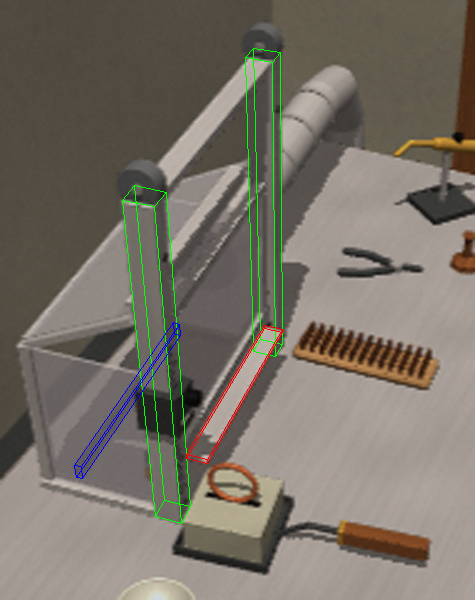

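Run:
```python
from fit import *
o=sensors.get_obs()
print(R.from_rotvec(o['tcp_rot']).as_matrix().round(3))
h1,h2=atz(T,[t(187,467),t(194,565)],.046); print('handle',h1,h2)
b=atz(T,[t(126,313),t(212,305),t(221,390),t(137,399)],.053); print('brick',b.round(3), b.mean(0))
b=atz(T,[t(237,402),t(133,411),t(227,302)],.0); print('panbase',b.round(3))
h=atz(S,[s(341,535),s(428,550)],.035); print(h)
print('brush',atz(T,[t(464,305),t(513,302),t(523,473),t(474,475)],.02).round(3))
print('dish',atz(T,[t(33,337)],.03))
import os; print([k for k in dir(env) if k[0]!='_'],[k for k in dir(sensors) if k[0]!='_'])
```

```text
[0.733884   0.02896682 0.08835588] [-1.2  0.3 -0.1  2.4  1.6 -0.2 -1.2 -0.4 -0.   0.6  1.4 -0.5  0.4  0.5
  0.8  1.6]
[[-0.001  0.924  0.383]
 [ 0.001  0.383 -0.924]
 [-1.    -0.    -0.001]]
handle [0.50076732 0.17657485 0.046     ] [0.39347012 0.16290173 0.046     ]
brick [[0.675 0.255 0.053]
 [0.686 0.157 0.053]
 [0.588 0.142 0.053]
 [0.575 0.236 0.053]] [0.63099558 0.197395   0.053     ]
panbase [[0.584 0.13  0.   ]
 [0.571 0.252 0.   ]
 [0.706 0.148 0.   ]]
[[0.49529187 0.18276026 0.035     ]
 [0.39064463 0.16232876 0.035     ]]
brush [[ 0.703 -0.134  0.02 ]
 [ 0.708 -0.192  0.02 ]
 [ 0.505 -0.202  0.02 ]
 [ 0.502 -0.146  0.02 ]]
dish [[0.64984586 0.36571484 0.03      ]]
['IKError', 'hold_point_z'] ['get_obs']
```

```bash
cat > plan.py <<'E'
from h import *
def plan(tgt,dyaw_units=0,n=10):
    o=sensors.get_obs(); M=R.from_rotvec(o['tcp_rot']); d=(np.array(tgt)-o['ee_pos'])/n; out=[]
    for i in range(n):
        b=M.inv().apply(d)*1000; out.append([*b.round(1),round(dyaw_units/n,3)])
        M=M*R.from_rotvec([np.radians(8*dyaw_units/n),0,0])
    return out
def st():
    o=sensors.get_obs(); M=R.from_rotvec(o['tcp_rot']).as_matrix()
    print('t',round(o['time_s'],2),'p',o['ee_pos'].round(4),'x',M[:,0].round(3),'y',M[:,1].round(3),'q',o['joint_positions'].round(3),'F',o['force'].round(2),'T',o['torque'].round(2),'w',round(o['width'],4))
E
python3 -c "
from plan import *
for r in plan([.5,0.0,.28],2.8,14): print(r)"
```

```text
[np.float64(-4.1), np.float64(33.0), np.float64(-32.7), 0.2]
[np.float64(-4.1), np.float64(32.1), np.float64(-33.6), 0.2]
[np.float64(-4.1), np.float64(31.1), np.float64(-34.5), 0.2]
[np.float64(-4.1), np.float64(30.1), np.float64(-35.4), 0.2]
[np.float64(-4.1), np.float64(29.1), np.float64(-36.2), 0.2]
[np.float64(-4.1), np.float64(28.1), np.float64(-37.0), 0.2]
[np.float64(-4.1), np.float64(27.1), np.float64(-37.8), 0.2]
[np.float64(-4.1), np.float64(26.0), np.float64(-38.5), 0.2]
[np.float64(-4.1), np.float64(24.9), np.float64(-39.2), 0.2]
[np.float64(-4.1), np.float64(23.8), np.float64(-39.9), 0.2]
[np.float64(-4.1), np.float64(22.7), np.float64(-40.6), 0.2]
[np.float64(-4.1), np.float64(21.6), np.float64(-41.2), 0.2]
[np.float64(-4.1), np.float64(20.4), np.float64(-41.8), 0.2]
[np.float64(-4.1), np.float64(19.2), np.float64(-42.3), 0.2]
```

Call:
play_rows(rows=[{"dx": -4,"dy": 33,"dz": -33,"turn": 0.2},{"dx": -4,"dy": 32,"dz": -34,"turn": 0.2},{"dx": -4,"dy": 31,"dz": -34,"turn": 0.2},{"dx": -4,"dy": 30,"dz": -35,"turn": 0.2},{"dx": -4,"dy": 29,"dz": -36,"turn": 0.2},{"dx": -4,"dy": 28,"dz": -37,"turn": 0.2},{"dx": -4,"dy": 27,"dz": -38,"turn": 0.2},{"dx": -4,"dy": 26,"dz": -38,"turn": 0.2},{"dx": -4,"dy": 25,"dz": -39,"turn": 0.2},{"dx": -4,"dy": 24,"dz": -40,"turn": 0.2},{"dx": -4,"dy": 23,"dz": -41,"turn": 0.2},{"dx": -4,"dy": 22,"dz": -41,"turn": 0.2},{"dx": -4,"dy": 20,"dz": -42,"turn": 0.2},{"dx": -4,"dy": 19,"dz": -42,"turn": 0.2}], jaw=0)

```text
time_s: 1.9
ee_pos: [0.5085, 0.0135, 0.2759]
tcp_rot: [1.223, 1.204, -1.226]
force: [0.2, -0.3, -0.6]
width: 0.0005
```

```bash
python3 -c "
from plan import *
st(); snap('wrist','w1.png'); snap('side','s2.png'); st()"
```

```text
t 1.9 p [0.5085 0.0135 0.2759] x [-0.004  0.002 -1.   ] y [ 1.    -0.02  -0.004] q [ 0.588  0.03  -0.674  1.689  0.017  1.433 -1.678] F [ 0.19 -0.32 -0.57] T [ 0.   -0.02 -0.08] w 0.0005
t 2.0 p [0.5092 0.0186 0.2764] x [-0.003  0.006 -1.   ] y [ 1.    -0.01  -0.003] q [ 0.586  0.031 -0.679  1.687  0.014  1.433 -1.676] F [ 0.39 -0.22 -0.26] T [ 0.03 -0.    0.03] w 0.0006
```

View pics/w1.png

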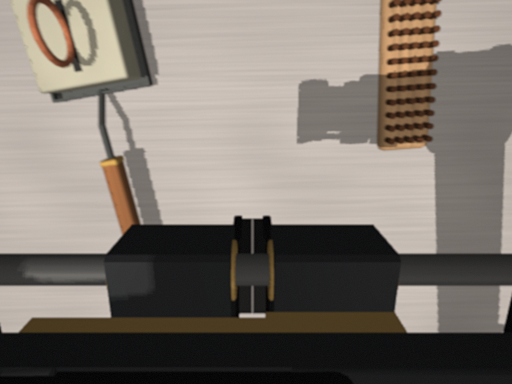

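View pics/s2.png

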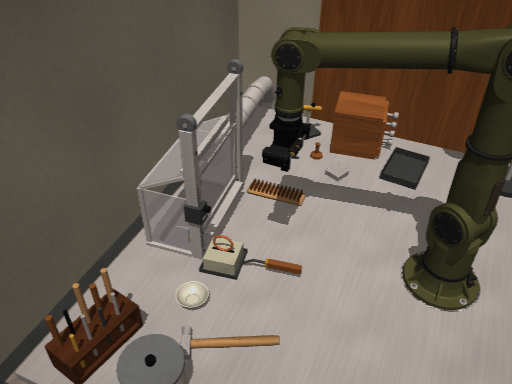

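Call:
play_rows(rows=[{"dx": -55},{"dx": -55},{"dx": -55},{"dx": -55},{"dx": -55},{"dx": -55},{"dx": -55},{"dx": -55}])

```text
validation failed for argument at $.ro...
```

```bash
python3 -c "
from plan import *
st()"
```

```text
t 2.0 p [0.5092 0.0186 0.2764] x [-0.003  0.006 -1.   ] y [ 1.    -0.01  -0.003] q [ 0.586  0.031 -0.679  1.687  0.014  1.433 -1.676] F [ 0.39 -0.22 -0.26] T [ 0.03 -0.    0.03] w 0.0006
```

Call:
play_rows(rows=[{"dx": -55,"dy": 0,"dz": 0,"turn": 0},{"dx": -55,"dy": 0,"dz": 0,"turn": 0},{"dx": -55,"dy": 0,"dz": 0,"turn": 0},{"dx": -55,"dy": 0,"dz": 0,"turn": 0},{"dx": -55,"dy": 0,"dz": 0,"turn": 0},{"dx": -55,"dy": 0,"dz": 0,"turn": 0},{"dx": -55,"dy": 0,"dz": 0,"turn": 0}])

```text
time_s: 2.88
ee_pos: [0.5123, 0.014, 0.567]
tcp_rot: [1.213, 1.215, -1.226]
force: [0.7, -0.1, -0.6]
width: 0.0007
```

```bash
python3 -c "
from plan import *
st()"
```

```text
t 2.88 p [0.5123 0.014  0.567 ] x [-0.013  0.002 -1.   ] y [ 1.    -0.011 -0.013] q [ 0.058  0.121 -0.161  1.004  0.017  2.031 -1.677] F [ 0.68 -0.13 -0.64] T [0.01 0.01 0.03] w 0.0007
```

Call:
play_rows(rows=[{"dx": -40,"dy": 0,"dz": 0,"turn": 0},{"dx": -40,"dy": 0,"dz": 0,"turn": 0},{"dx": -40,"dy": 0,"dz": 0,"turn": 0}])

```text
time_s: 3.25
ee_pos: [0.5084, 0.0123, 0.6093]
tcp_rot: [1.246, 1.166, -1.178]
force: [-0.6, 0.2, 0.7]
width: 0.0006
```

```bash
python3 -c "
from plan import *
st()"
```

```text
t 3.25 p [0.5084 0.0123 0.6093] x [ 0.054  0.003 -0.999] y [ 0.998 -0.013  0.053] q [-0.498  0.098  0.496  0.948 -0.056  2.053 -1.616] F [-0.63  0.25  0.68] T [0.08 0.08 0.03] w 0.0006
```

Call:
play_rows(rows=[{"dx": -60,"dy": 0,"dz": 0,"turn": 0},{"dx": -60,"dy": 0,"dz": 0,"turn": 0},{"dx": -60,"dy": 0,"dz": 0,"turn": 0},{"dx": -60,"dy": 0,"dz": 0,"turn": 0}])

```text
time_s: 3.75
ee_pos: [0.4798, 0.0122, 0.6972]
tcp_rot: [1.329, 1.039, -1.03]
force: [-0.7, 0.4, 0.6]
width: 0.0003
```

```bash
python3 -c "
from plan import *
st()"
```

```text
t 3.75 p [0.4798 0.0122 0.6972] x [ 0.235  0.014 -0.972] y [ 0.972 -0.009  0.235] q [-0.644 -0.005  0.559  0.855  0.01   2.053 -1.657] F [-0.71  0.41  0.57] T [ 0.02  0.21 -0.04] w 0.0003
```

Call:
play_rows(rows=[{"dx": -58,"dy": 20,"dz": 0,"turn": 0},{"dx": -58,"dy": 20,"dz": 0,"turn": 0},{"dx": -58,"dy": 22,"dz": 0,"turn": 0},{"dx": -57,"dy": 24,"dz": 0,"turn": 0},{"dx": -55,"dy": 28,"dz": 0,"turn": 0},{"dx": -55,"dy": 30,"dz": 0,"turn": 0}])

```text
time_s: 4.5
ee_pos: [0.4878, 0.0021, 0.8397]
tcp_rot: [1.444, 0.817, -0.792]
force: [0.7, -0.6, 0.3]
width: 0.0006
```

```bash
python3 -c "
from plan import *
st()"
```

```text
t 4.5 p [0.4878 0.0021 0.8397] x [ 0.516  0.026 -0.856] y [ 0.857 -0.015  0.516] q [-0.587  0.059  0.642  0.498 -0.095  2.053 -1.601] F [ 0.74 -0.64  0.32] T [-0.01  0.61  0.04] w 0.0006
```

```bash
cat > kin.py <<'E'
from h import *
from scipy.optimize import least_squares
import itertools
D=[([1.19215015,.32183434,-.07008577,1.45171377,.02262756,1.3707996,-.05690287],[.24849743,-.60000279,.22143471],R.from_rotvec([.91622772,1.37154219,-.91460415]).as_matrix()),
([.588,.03,-.674,1.689,.017,1.433,-1.678],[.5085,.0135,.2759],R.from_rotvec([1.223,1.204,-1.226]).as_matrix()),
([.058,.121,-.161,1.004,.017,2.031,-1.677],[.5123,.014,.567],R.from_rotvec([1.213,1.215,-1.226]).as_matrix()),
([-.498,.098,.496,.948,-.056,2.053,-1.616],[.5084,.0123,.6093],R.from_rotvec([1.246,1.166,-1.178]).as_matrix()),
([-.644,-.005,.559,.855,.01,2.053,-1.657],[.4798,.0122,.6972],R.from_rotvec([1.329,1.039,-1.03]).as_matrix()),
([-.587,.059,.642,.498,-.095,2.053,-1.601],[.4878,.0021,.8397],R.from_rotvec([1.444,.817,-.792]).as_matrix())]
ax='zyzyzyz'
def fk(q,P,sg):
    h,L1,L2,d,o4,o6=P
    M=R.identity();p=np.array([0,0,h]);
    tr=[(0,0,0),(0,0,0),(o4,0,L1),(0,0,0),(0,0,L2),(o6,0,d),(0,0,0)]
    tr=[(0,0,0),(0,0,L1),(0,0,0),(o4,0,L2),(0,0,0),(o6,0,d),(0,0,0)]
    for i in range(7):
        M=M*R.from_euler(ax[i],sg[i]*q[i]); p=p+M.apply(tr[i])
        if i==1: pass
    return p,M   # tool approach = M z
E
cat >> kin.py <<'E'
# tool frame: x=M z
def resid(v,sg):
    P=v[:6]; Rt=R.from_rotvec(v[6:9]); r=[]
    for q,p,Rm in D:
        pp,M=fk(q,P,sg); r+=list(pp-p); r+=list(((M*Rt).as_matrix()-Rm).ravel()*.3)
    return r
if __name__=='__main__':
    best=None
    for s in itertools.product([1,-1],repeat=4):
        sg=[-1,1,s[0],1,s[1],1,s[2]]
        if s[3]<0: continue
        for rv in ([0,-1.57,0],[1.2,-1.2,1.2],[-1.2,-1.2,-1.2],[2.2,0,2.2]):
            r=least_squares(resid,[.36,.42,.42,.3,0,0]+rv,args=(sg,))
            if best is None or r.cost<best[0]: best=(r.cost,sg,r.x)
    print(best); print(np.array(resid(best[2],best[1])).reshape(-1,12)[:,:3].round(4))
    np.savez('kin.npz',v=best[2],sg=best[1])
E
python3 kin.py
```

```text
(np.float64(0.001874515421465507), [-1, 1, -1, 1, -1, 1, -1], array([ 2.37067589e-01,  4.89840475e-01,  5.08527929e-01,  3.58951720e-01,
        2.01482756e-02,  2.78349558e-03,  1.97444654e-04, -1.57086706e+00,
        2.89593083e-04]))
[[ 0.0225  0.0144 -0.0004]
 [-0.0019  0.0233  0.0001]
 [ 0.0044  0.0269 -0.0008]
 [-0.0025  0.0248 -0.001 ]
 [-0.0058  0.0238  0.0004]
 [ 0.0004  0.0229  0.0016]]
```

```bash
cat > kin2.py <<'E'
from kin import *
sg=[-1,1,-1,1,-1,1,-1]
def fk(q,P):
    h,L1,L2,d,o4,y1,y2,y3,x1=P
    M=R.identity();p=np.array([0,0,h])
    tr=[(x1,y1,0),(0,0,L1),(0,y2,0),(o4,0,L2),(0,y3,0),(0,0,d),(0,0,0)]
    for i in range(7):
        M=M*R.from_euler(ax[i],sg[i]*q[i]); p=p+M.apply(tr[i])
    return p,M
RT=R.from_rotvec([0,-np.pi/2,0])
def resid(v):
    r=[]
    for q,p,Rm in D:
        pp,M=fk(q,v); r+=list(pp-p); r+=list(((M*RT).as_matrix()-Rm).ravel()*.3)
    return np.array(r+list(.003*np.array(v[4:])))
if __name__=='__main__':
    r=least_squares(resid,[.24,.49,.5,.36,0,0,0,0,0]); print(r.cost,r.x.round(4)); print(resid(r.x)[:72].reshape(-1,12)[:,:3].round(4)); np.save('kin2.npy',r.x)
E
python3 kin2.py
```

```text
3.0600199579473697e-07 [ 2.504e-01  4.673e-01  5.130e-01  3.692e-01 -1.000e-04 -1.570e-02
 -1.250e-02  1.500e-03  2.000e-04]
[[-0.0001 -0.      0.0001]
 [ 0.      0.0001 -0.0001]
 [ 0.     -0.0001 -0.0001]
 [ 0.      0.0001  0.0002]
 [-0.0001 -0.      0.0001]
 [ 0.0001 -0.0001 -0.0001]]
```

```bash
cat > ik.py <<'E'
from kin2 import *
V=np.load('kin2.npy')
lo=np.array([-2.86,-.3,-1.38,.06,-1.56,.09,-2.69])+.02; hi=np.array([2.86,2.09,1.24,2.45,4.7,2.05,2.69])-.02
def orient(th,psi):  # tilt th from down, heading psi; y_tool up/out
    x=np.array([np.sin(th)*np.cos(psi),np.sin(th)*np.sin(psi),-np.cos(th)])
    z=np.array([np.sin(psi),-np.cos(psi),0]); y=np.cross(z,x); return np.stack([x,y,z],1)
def ik(p,Rm,q0,w=.02):
    def f(q):
        pp,M=fk(q,V); E=(M*RT).as_matrix()
        return np.concatenate([(pp-p)*10,R.from_matrix(Rm.T@E).as_rotvec()*3,w*(q-q0)])
    r=least_squares(f,np.clip(q0,lo,hi),bounds=(lo,hi))
    pp,M=fk(r.x,V); return r.x,np.linalg.norm(pp-p),np.linalg.norm(R.from_matrix(Rm.T@(M*RT).as_matrix()).as_rotvec())
if __name__=='__main__':
    rng=np.random.default_rng(0)
    for th in (30,40,45,50,60,70):
      for z in (.035,.17):
        sols=[]
        for k in range(40):
            q,e,a=ik(np.array([.705,.02,z]),orient(np.radians(th),.06),rng.uniform(lo,hi),w=1e-4)
            if e<1e-3 and a<5e-3: sols.append(q)
        sols=np.array(sols)
        print(th,z,len(sols)); 
        for q in sols[np.argsort(abs(sols[:,4]))][:4]: print('   ',q.round(2))
E
python3 ik.py
```

```text
30 0.035 18
    [-0.05  0.3  -0.02  2.    0.03  0.32 -1.6 ]
    [-0.13  0.3   0.07  2.   -0.05  0.32 -1.54]
    [-0.33  0.31  0.29  2.01 -0.25  0.32 -1.36]
    [ 0.25  0.32 -0.35  1.99  0.34  0.34 -1.86]
30 0.17 17
    [-0.25  0.12  0.19  1.9  -0.04  0.59 -1.55]
    [ 0.06  0.13 -0.13  1.89  0.04  0.6  -1.61]
    [ 0.35  0.15 -0.45  1.88  0.13  0.6  -1.68]
    [ 0.44  0.16 -0.55  1.88  0.17  0.6  -1.7 ]
40 0.035 24
    [ 0.29  0.3  -0.39  2.12  1.15  0.11 -2.67]
    [ 0.29  0.3  -0.39  2.12  1.15  0.11 -2.67]
    [ 0.29  0.3  -0.39  2.12  1.15  0.11 -2.67]
    [ 0.29  0.3  -0.39  2.12  1.15  0.11 -2.67]
40 0.17 24
    [-0.16  0.06  0.09  2.06  0.    0.33 -1.58]
    [-0.18  0.06  0.11  2.06 -0.    0.33 -1.58]
    [-0.09  0.06  0.02  2.05  0.01  0.33 -1.59]
    [-0.42  0.05  0.36  2.06 -0.04  0.33 -1.54]
45 0.035 23
    [ 0.55  0.35 -0.67  2.18  2.17  0.21  2.67]
    [ 0.54  0.35 -0.66  2.18  2.17  0.21  2.67]
    [ 0.54  0.35 -0.66  2.18  2.17  0.21  2.66]
    [ 0.5   0.34 -0.62  2.18  2.2   0.2   2.62]
45 0.17 17
    [-0.33  0.03  0.26  2.13 -0.01  0.19 -1.57]
    [-0.39  0.03  0.33 
[... 641 characters left out ...]
 0.7   0.52 -0.81  2.31  2.86  0.64  2.13]
    [ 0.22  0.39 -0.31  2.33  3.03  0.61  1.76]
60 0.17 12
    [ 0.97  0.14 -1.07  2.28  2.8   0.27  1.99]
    [ 0.83  0.11 -0.92  2.28  2.88  0.27  1.89]
    [ 0.83  0.11 -0.92  2.28  2.88  0.27  1.89]
    [ 0.82  0.11 -0.92  2.28  2.88  0.27  1.88]
70 0.035 28
    [ 0.83  0.78 -0.91  2.35  3.05  0.95  2.23]
    [ 0.81  0.76 -0.89  2.35  3.05  0.95  2.2 ]
    [ 0.67  0.67 -0.75  2.35  3.07  0.95  2.05]
    [ 0.61  0.64 -0.69  2.35  3.07  0.95  2.01]
70 0.17 23
    [ 0.6   0.18 -0.7   2.37  3.03  0.6   1.77]
    [ 0.35  0.15 -0.44  2.38  3.06  0.6   1.69]
    [ 0.32  0.15 -0.41  2.38  3.06  0.6   1.68]
    [-0.02  0.13 -0.06  2.39  3.1   0.6   1.6 ]
```

```bash
cat > sim.py <<'E'
from ik import *
o=sensors.get_obs(); q=o['joint_positions']; p0=o['ee_pos']
Rm=orient(np.radians(37),.05)
way=[p0,[.56,0,.6],[.6,0,.3],[.63,0.,.04],[.70,0.,.04],[.70,0,.17]]
for a,b in zip(way[:-1],way[1:]):
    for s in np.linspace(0,1,6)[1:]:
        q,e,an=ik(np.array(a)+s*(np.array(b)-np.array(a)),Rm,q,.01)
    print(b,q.round(2),round(e*1000,1),round(an,3))
# handle grasp feasibility
for th in (0,10,20,30,37):
    q2,e,an=ik(np.array([.447,.17,.015]),orient(np.radians(th),.13),q,1e-3); print(th,q2.round(2),round(e*1000,1),round(an,3))
E
python3 sim.py
```

```text
[0.56, 0, 0.6] [ 0.15 -0.28 -0.13  1.45 -0.08  1.33 -1.51] 2.4 0.01
[0.6, 0, 0.3] [ 0.15 -0.27 -0.16  2.04 -0.09  0.72 -1.49] 0.0 0.0
[0.63, 0.0, 0.04] [ 0.36  0.15 -0.41  2.26  0.45  0.11 -1.98] 0.1 0.0
[0.7, 0.0, 0.04] [ 0.28  0.28 -0.34  2.1   0.5   0.15 -2.01] 0.0 0.0
[0.7, 0, 0.17] [ 0.54  0.1  -0.59  2.    0.11  0.42 -1.64] 0.0 0.0
0 [ 0.21  0.24 -0.68  2.06  0.19  0.9  -2.02] 0.0 0.0
10 [ 0.26  0.11 -0.74  2.2   0.21  0.7  -2.06] 0.0 0.0
20 [ 0.32 -0.01 -0.83  2.34  0.26  0.49 -2.15] 0.0 0.0
30 [ 0.85 -0.15 -1.36  2.43  0.19  0.29 -2.16] 6.7 0.026
37 [ 0.78 -0.09 -1.36  2.43  0.69  0.31 -2.67] 22.7 0.093
```

Call:
play_rows(rows=[{"dx": -50,"dy": 35,"dz": 0,"turn": 0},{"dx": -50,"dy": 35,"dz": 0,"turn": 0}])

```text
time_s: 4.75
ee_pos: [0.4866, -0.0018, 0.8828]
tcp_rot: [1.474, 0.741, -0.716]
force: [-0.6, -0.9, -0.7]
width: 0.0005
```

```bash
python3 -c "
from plan import *
st()"
```

```text
t 4.75 p [ 0.4866 -0.0018  0.8828] x [ 0.597  0.026 -0.801] y [ 0.802 -0.017  0.597] q [-0.391  0.091  0.493  0.366 -0.135  2.053 -1.597] F [-0.59 -0.86 -0.73] T [ 0.06  0.71 -0.  ] w 0.0005
```

Call:
play_rows(rows=[{"dx": 47,"dy": -15,"dz": 0,"turn": 0},{"dx": 47,"dy": -15,"dz": 0,"turn": 0},{"dx": 47,"dy": -15,"dz": 0,"turn": 0},{"dx": 47,"dy": -15,"dz": 0,"turn": 0},{"dx": 47,"dy": -15,"dz": 0,"turn": 0},{"dx": 47,"dy": -15,"dz": 0,"turn": 0},{"dx": 47,"dy": -15,"dz": 0,"turn": 0}])

```text
time_s: 5.62
ee_pos: [0.5992, -0.0088, 0.5723]
tcp_rot: [1.498, 0.707, -0.717]
force: [1.1, 0.4, 1.0]
width: 0.0007
```

```bash
python3 -c "
from plan import *
st()"
```

```text
t 5.62 p [ 0.5992 -0.0088  0.5723] x [ 0.617  0.014 -0.787] y [ 0.787 -0.043  0.616] q [-0.492 -0.289  0.321  1.516  0.179  1.24  -1.761] F [1.09 0.42 1.  ] T [-0.04  0.7  -0.04] w 0.0007
```

Call:
play_rows(rows=[{"dx": 42,"dy": -29,"dz": -1,"turn": 0},{"dx": 42,"dy": -29,"dz": -1,"turn": 0},{"dx": 42,"dy": -29,"dz": -1,"turn": 0},{"dx": 42,"dy": -29,"dz": -1,"turn": 0},{"dx": 42,"dy": -29,"dz": -1,"turn": 0},{"dx": 42,"dy": -29,"dz": -1,"turn": 0},{"dx": 42,"dy": -29,"dz": -1,"turn": 0}])

```text
time_s: 6.5
ee_pos: [0.6171, 0.0044, 0.2016]
tcp_rot: [1.499, 0.704, -0.725]
force: [0.5, -0.5, -0.8]
width: 0.0006
```

```bash
python3 -c "
from plan import *
st();snap('wrist','w2.png'); snap('side','s3.png');snap('top','t3.png')"
```

```text
t 6.5 p [0.6171 0.0044 0.2016] x [ 0.614  0.009 -0.789] y [ 0.789 -0.048  0.613] q [-0.15  -0.163  0.072  2.173  0.107  0.473 -1.768] F [ 0.46 -0.51 -0.76] T [0.02 0.68 0.01] w 0.0006
```

View pics/w2.png

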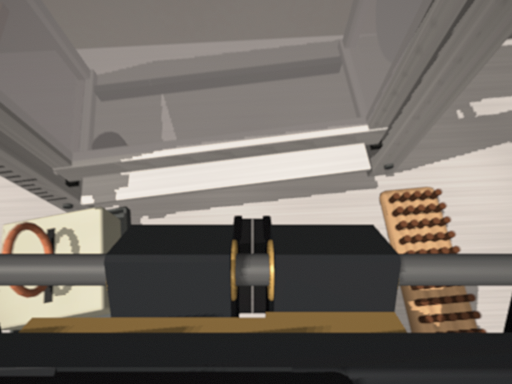

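View pics/s3.png

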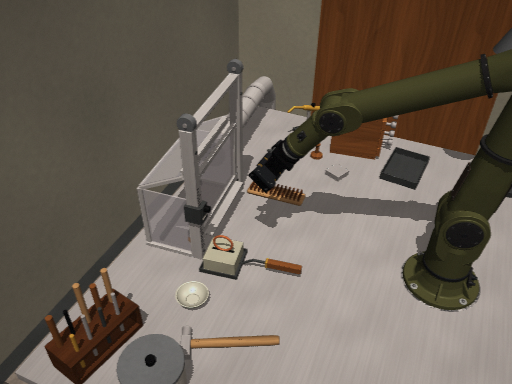

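```bash
cat > ov2.py <<'E'
from fit import *
import sys
def ovw(o,fn,out,p,zs=0.0,extra=[]):
    c=cam('wrist',o); im=cv2.imread('pics/'+fn); 
    B=[((-.018,.018,.16,.19,0,.47),(0,255,0)),((-.018,.018,-.19,-.16,0,.47),(0,255,0)),((-.036,-.008,-.14,.14,.065+zs,.071+zs),(0,0,255)),((.135,.145,-.16,.16,0,.022),(255,0,0))]+extra
    overlay(im,c,p,(0,0,512,384),1.5,out,B); return c
if __name__=='__main__':
    o=dict(ee_pos=np.array([0.6171,0.0044,0.2016]),tcp_rot=np.array([1.499,.704,-.725]))
    ovw(o,'w2.png','ow2.png',[.733,.031,.08])
E
python3 ov2.py
```

```text
[0.733884   0.02896682 0.08835588] [-1.2  0.3 -0.1  2.4  1.6 -0.2 -1.2 -0.4 -0.   0.6  1.4 -0.5  0.4  0.5
  0.8  1.6]
```

View pics/ow2.png

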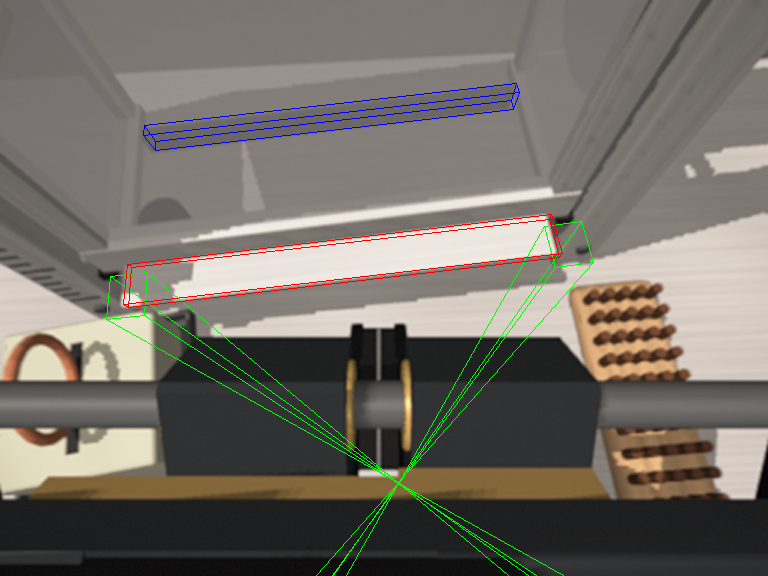

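Call:
play_rows(rows=[{"dx": 37,"dy": -17,"dz": 1,"turn": 0},{"dx": 37,"dy": -17,"dz": 1,"turn": 0},{"dx": 37,"dy": -17,"dz": 1,"turn": 0},{"dx": 34,"dy": -16,"dz": 1,"turn": 0},{"dx": 0,"dy": 0,"dz": 0,"turn": 0}])

```text
time_s: 7.28
ee_pos: [0.6678, 0.0036, 0.0625]
tcp_rot: [1.506, 0.684, -0.707]
force: [0.8, 0.3, 0.0]
width: 0.0004
```

```bash
python3 -c "
from plan import *
st();snap('wrist','w3.png'); snap('side','s4.png')
import cv2
a=cv2.imread('pics/s4.png')[120:260,160:340]; cv2.imwrite('pics/s4c.png',cv2.resize(a,None,fx=4,fy=4,interpolation=cv2.INTER_CUBIC))"
```

```text
t 7.28 p [0.6678 0.0036 0.0625] x [ 0.633  0.008 -0.774] y [ 0.773 -0.049  0.632] q [-0.138  0.153  0.079  2.208  0.211  0.098 -1.884] F [0.77 0.31 0.03] T [0.02 0.72 0.03] w 0.0004
```

View pics/s4c.png

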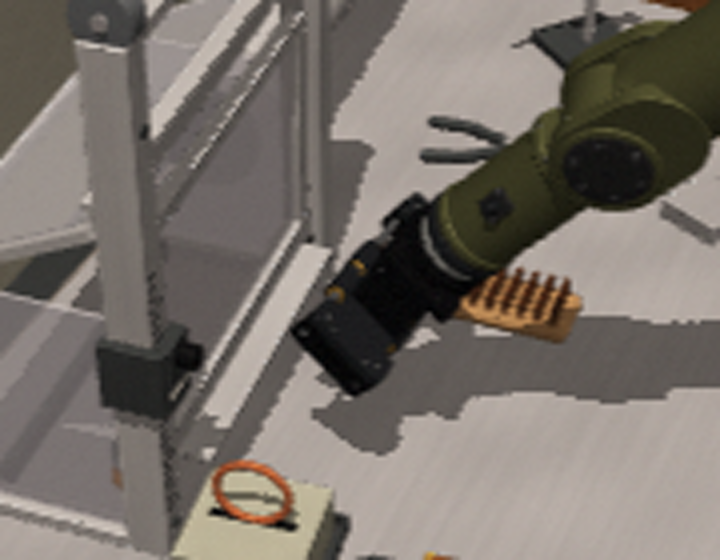

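View pics/w3.png

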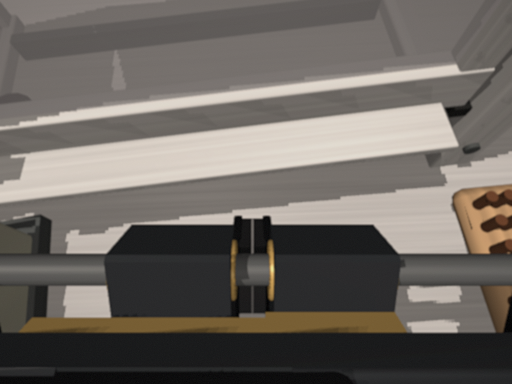

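```bash
python3 -c "
from plan import *
o=sensors.get_obs(); M=R.from_rotvec(o['tcp_rot']).as_matrix(); p=o['ee_pos']
S=cam('side')
pts={n:p+M@np.array(v) for n,v in dict(tip=(0,0,0),bodyL=(-.07,0,-.095),bodyLu=(-.07,.0375,-.095),bodyLd=(-.07,-.0375,-.095),fing51=(-.07,0,0)).items()}
for n,v in pts.items(): print(n,v.round(3),((proj(S,v)[0]-[160,120])*4).round(0), proj(cam('wrist'),v)[0].round(0))
"
```

```text
tip [0.67  0.004 0.067] [315. 340.] [251. 235.]
bodyL [0.629 0.098 0.125] [311. 371.] [-49. 328.]
bodyLu [0.657 0.097 0.149] [278. 336.] [-80. 217.]
bodyLd [0.6   0.1   0.101] [344. 405.] [-24. 420.]
fing51 [0.626 0.004 0.121] [364. 304.] [250. 328.]
```

Call:
play_rows(rows=[{"dx": 15,"dy": -12,"dz": 2,"turn": 0},{"dx": 15,"dy": -12,"dz": 2,"turn": 0},{"dx": 0,"dy": 0,"dz": 0,"turn": 0}])

```text
time_s: 7.75
ee_pos: [0.6719, -0.0009, 0.0551]
tcp_rot: [1.499, 0.672, -0.705]
force: [-0.2, -0.3, 0.1]
width: 0.0002
```

```bash
python3 -c "
from plan import *
st()"
```

```text
t 7.75 p [ 0.6719 -0.0009  0.0551] x [ 0.639 -0.002 -0.769] y [ 0.768 -0.044  0.639] q [ 0.096  0.181 -0.164  2.2    0.764  0.096 -2.408] F [-0.19 -0.27  0.14] T [-0.    0.74 -0.06] w 0.0002
```

Call:
play_rows(rows=[{"dx": 27,"dy": -22,"dz": 0,"turn": 0},{"dx": 27,"dy": -22,"dz": 0,"turn": 0}])

```text
time_s: 8.0
ee_pos: [0.6825, -0.0021, 0.0184]
tcp_rot: [1.49, 0.7, -0.729]
force: [0.0, 1.1, -1.1]
width: 0.0007
```

```bash
python3 -c "
from plan import *
st()"
```

```text
t 8.0 p [ 0.6825 -0.0021  0.0184] x [ 0.613  0.001 -0.79 ] y [ 0.789 -0.042  0.612] q [ 0.153  0.277 -0.221  2.163  1.066  0.096 -2.687] F [ 0.01  1.06 -1.13] T [0.03 0.69 0.02] w 0.0007
```

Call:
play_rows(rows=[{"dx": 5,"dy": 12,"dz": 0,"turn": 0},{"dx": 5,"dy": 11,"dz": 0,"turn": 0},{"dx": 0,"dy": 0,"dz": 0,"turn": 0}])

```text
time_s: 8.38
ee_pos: [0.7116, -0.004, 0.0318]
tcp_rot: [1.492, 0.691, -0.724]
force: [-0.3, -0.6, -0.1]
width: 0.0006
```

```bash
python3 -c "
from plan import *
st(); snap('wrist','w4.png')"
```

```text
t 8.38 p [ 0.7116 -0.004   0.0318] x [ 0.62  -0.001 -0.784] y [ 0.784 -0.043  0.62 ] q [ 0.251  0.311 -0.327  2.095  0.977  0.14  -2.573] F [-0.27 -0.58 -0.09] T [ 0.05  0.83 -0.04] w 0.0006
```

View pics/w4.png

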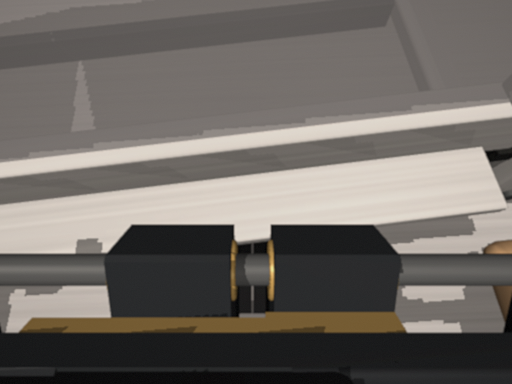

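Call:
play_rows(rows=[{"dx": -2,"dy": 2,"dz": 0,"turn": 0},{"dx": -2,"dy": 2,"dz": 0,"turn": 0},{"dx": -3,"dy": 2,"dz": 0,"turn": 0},{"dx": -3,"dy": 2,"dz": 0,"turn": 0}])

```text
time_s: 8.93
ee_pos: [0.7079, -0.0046, 0.0434]
tcp_rot: [1.488, 0.694, -0.728]
force: [-0.5, 0.7, -2.0]
width: 0.0006
```

```bash
python3 -c "
from plan import *
st()"
```

```text
t 8.93 p [ 0.7079 -0.0046  0.0434] x [ 0.617 -0.003 -0.787] y [ 0.787 -0.041  0.616] q [ 0.336  0.294 -0.419  2.093  0.901  0.175 -2.484] F [-0.49  0.71 -2.01] T [0.09 1.21 0.  ] w 0.0006
```

Call:
play_rows(rows=[{"dx": -4.5,"dy": 4,"dz": 0,"turn": 0},{"dx": -4.5,"dy": 4,"dz": 0,"turn": 0},{"dx": -4.5,"dy": 4,"dz": 0,"turn": 0},{"dx": -4.5,"dy": 4,"dz": 0,"turn": 0}])

```text
time_s: 9.43
ee_pos: [0.7069, -0.0051, 0.0661]
tcp_rot: [1.487, 0.698, -0.732]
force: [-1.4, 0.7, -4.0]
width: 0.0004
```

```bash
python3 -c "
from fit import *
from plan import st
st()
a=cv2.imread('pics/side0.png')[195:235,175:220]; cv2.imwrite('pics/blk.png',cv2.resize(a,None,fx=14,fy=14,interpolation=cv2.INTER_CUBIC))
p=[.733,.031,.08]
for z in (.118,.148,.173,.198,.228): print(z,proj(S,W(p,[[-.018,.19,z],[-.018,.16,z]])).round(1).tolist())
"
```

```text
[0.733884   0.02896682 0.08835588] [-1.2  0.3 -0.1  2.4  1.6 -0.2 -1.2 -0.4 -0.   0.6  1.4 -0.5  0.4  0.5
  0.8  1.6]
t 9.43 p [ 0.7069 -0.0051  0.0661] x [ 0.612 -0.003 -0.791] y [ 0.79  -0.041  0.612] q [ 0.459  0.27  -0.55   2.076  0.768  0.23  -2.339] F [-1.44  0.66 -3.99] T [0.14 1.45 0.06] w 0.0004
0.118 [[199.2, 232.3], [203.3, 225.8]]
0.148 [[198.6, 225.1], [202.7, 218.6]]
0.173 [[198.0, 218.8], [202.2, 212.4]]
0.198 [[197.5, 212.5], [201.7, 206.0]]
0.228 [[196.8, 204.6], [201.1, 198.3]]
```

View pics/blk.png

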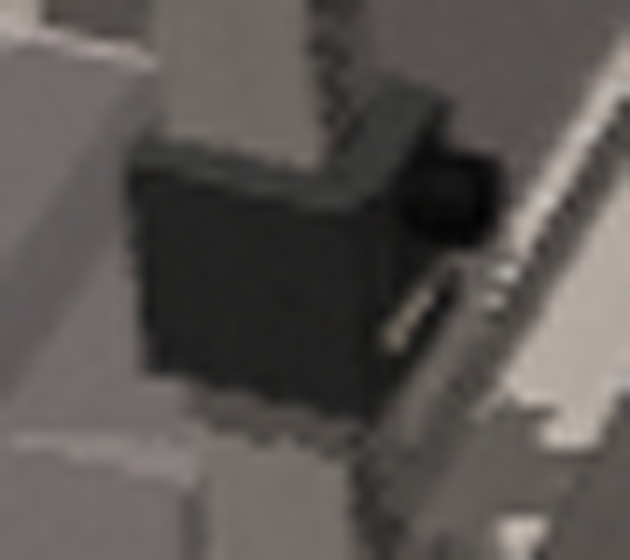

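```bash
python3 -c "
from fit import *
p=[.733,.031,.08]
for x in (-.026,-.03,-.034):
  for y in (.196,.2):
    print(x,y,[proj(S,W(p,[[x,y,z]]))[0].round(1).tolist() for z in (.15,.18,.21)])
for z in (.15,.16,.17,.18,.19): print(z,proj(S,W(p,[[-.03,.185,z],[-.03,.163,z]])).round(1).tolist())
"
```

```text
[0.733884   0.02896682 0.08835588] [-1.2  0.3 -0.1  2.4  1.6 -0.2 -1.2 -0.4 -0.   0.6  1.4 -0.5  0.4  0.5
  0.8  1.6]
-0.026 0.196 [[200.2, 226.5], [199.6, 219.0], [198.9, 211.3]]
-0.026 0.2 [[199.6, 227.4], [199.0, 219.9], [198.3, 212.2]]
-0.03 0.196 [[201.4, 226.8], [200.8, 219.3], [200.2, 211.6]]
-0.03 0.2 [[200.9, 227.7], [200.3, 220.2], [199.6, 212.5]]
-0.034 0.196 [[202.7, 227.1], [202.1, 219.6], [201.5, 211.9]]
-0.034 0.2 [[202.1, 228.0], [201.5, 220.5], [200.9, 212.8]]
0.15 [[202.9, 224.4], [205.9, 219.6]]
0.16 [[202.8, 221.9], [205.7, 217.2]]
0.17 [[202.6, 219.4], [205.6, 214.7]]
0.18 [[202.4, 216.9], [205.4, 212.2]]
0.19 [[202.2, 214.4], [205.2, 209.6]]
```

Call:
play_rows(rows=[{"dx": -4.5,"dy": 4,"dz": 0,"turn": 0},{"dx": -4.5,"dy": 4,"dz": 0,"turn": 0},{"dx": -4.5,"dy": 4,"dz": 0,"turn": 0},{"dx": -4.5,"dy": 4,"dz": 0,"turn": 0}])

```text
time_s: 9.93
ee_pos: [0.7071, -0.0052, 0.0904]
tcp_rot: [1.486, 0.7, -0.734]
force: [-3.5, 2.0, -2.9]
width: 0.0006
```

```bash
python3 -c "
from plan import *
st(); snap('wrist','w5.png'); snap('side','s5.png')
a=cv2.imread('pics/s5.png')[120:260,160:340]; cv2.imwrite('pics/s5c.png',cv2.resize(a,None,fx=4,fy=4,interpolation=cv2.INTER_CUBIC))"
```

```text
t 9.93 p [ 0.7071 -0.0052  0.0904] x [ 0.61  -0.003 -0.792] y [ 0.792 -0.041  0.609] q [ 0.554  0.243 -0.65   2.056  0.65   0.281 -2.217] F [-3.54  1.96 -2.87] T [0.21 1.74 0.21] w 0.0006
```

View pics/s5c.png

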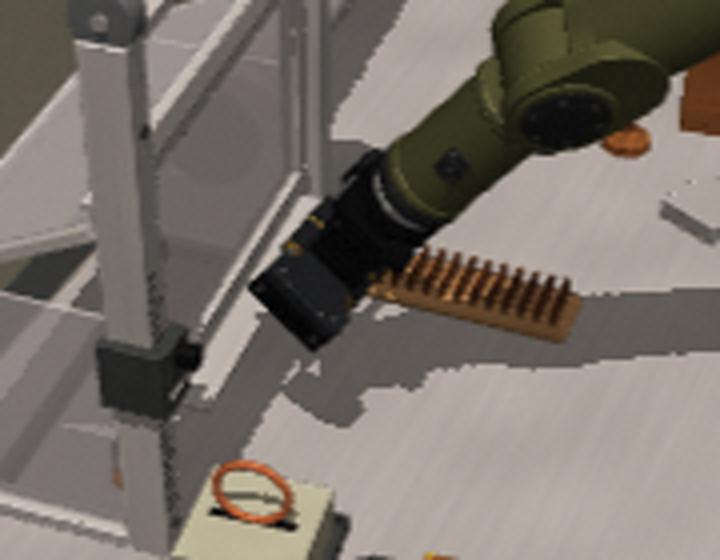

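View pics/w5.png

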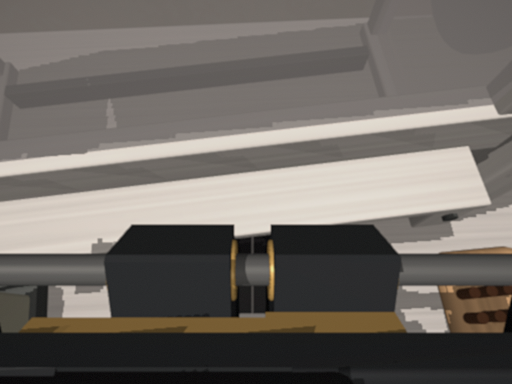

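Call:
play_rows(rows=[{"dx": -4.6,"dy": 3.8,"dz": 0,"turn": 0},{"dx": -4.6,"dy": 3.8,"dz": 0,"turn": 0},{"dx": -4.6,"dy": 3.8,"dz": 0,"turn": 0},{"dx": -4.6,"dy": 3.8,"dz": 0,"turn": 0},{"dx": -3,"dy": 2.5,"dz": 0,"turn": 0}])

```text
time_s: 10.65
ee_pos: [0.7071, -0.0053, 0.1199]
tcp_rot: [1.484, 0.702, -0.736]
force: [-4.2, 1.8, -2.1]
width: 0.0009
```

```bash
python3 -c "
from plan import *
st()"
```

```text
t 10.65 p [ 0.7071 -0.0053  0.1199] x [ 0.608 -0.004 -0.794] y [ 0.793 -0.04   0.608] q [ 0.643  0.208 -0.74   2.032  0.528  0.337 -2.096] F [-4.2   1.76 -2.05] T [0.29 1.85 0.24] w 0.0009
```

Call:
play_rows(rows=[{"dx": -2.5,"dy": 1.7,"dz": 0,"turn": 0},{"dx": -2.5,"dy": 1.7,"dz": 0,"turn": 0},{"dx": -2.5,"dy": 1.8,"dz": 0,"turn": 0}])

```text
time_s: 11.02
ee_pos: [0.7071, -0.0053, 0.1306]
tcp_rot: [1.484, 0.701, -0.735]
force: [-3.8, 1.9, -3.4]
width: 0.0005
```

Call:
play_rows(rows=[{"dx": -2.5,"dy": 1.8,"dz": 0,"turn": 0},{"dx": -2.5,"dy": 1.8,"dz": 0,"turn": 0}])

```text
time_s: 11.28
ee_pos: [0.7071, -0.0053, 0.1374]
tcp_rot: [1.484, 0.701, -0.734]
force: [-4.1, 1.3, -3.4]
width: 0.0006
```

```bash
python3 -c "
from plan import *
st()
a=cv2.imread('pics/side0.png')
snap('side','s6.png')
a=cv2.imread('pics/s6.png')[150:250,170:270]; cv2.imwrite('pics/s6c.png',cv2.resize(a,None,fx=6,fy=6,interpolation=cv2.INTER_CUBIC))"
```

```text
t 11.28 p [ 0.7071 -0.0053  0.1374] x [ 0.61  -0.004 -0.793] y [ 0.792 -0.039  0.609] q [ 0.687  0.185 -0.782  2.018  0.46   0.365 -2.033] F [-4.13  1.33 -3.38] T [0.29 1.71 0.25] w 0.0006
```

View pics/s6c.png

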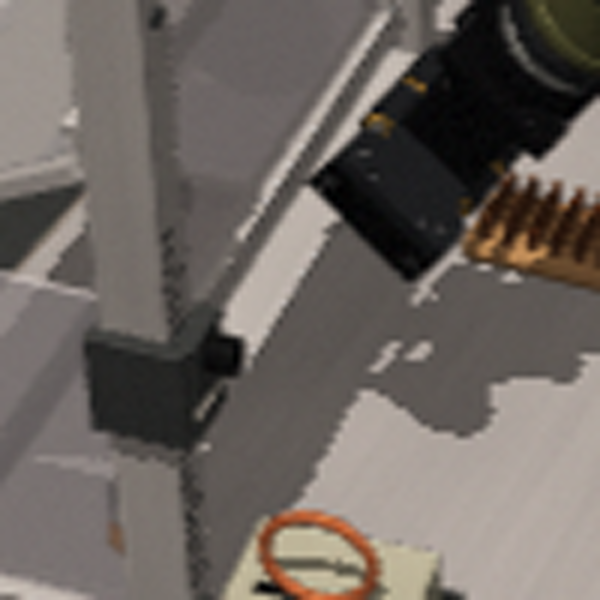

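Call:
play_rows(rows=[{"dx": -2,"dy": 1.4,"dz": 0,"turn": 0},{"dx": -2,"dy": 1.4,"dz": 0,"turn": 0}])

```text
time_s: 11.58
ee_pos: [0.7069, -0.0054, 0.1429]
tcp_rot: [1.484, 0.701, -0.734]
force: [-1.3, 2.5, -6.0]
width: 0.0006
```

Call:
play_rows(rows=[{"dx": -2,"dy": 1.4,"dz": 0,"turn": 0},{"dx": -2,"dy": 1.4,"dz": 0,"turn": 0}])

```text
time_s: 11.82
ee_pos: [0.7049, -0.0067, 0.1458]
tcp_rot: [1.483, 0.703, -0.739]
force: [-2.6, 1.5, -7.6]
width: 0.0006
```

Call:
play_rows(rows=[{"dx": -2,"dy": 1.4,"dz": 0,"turn": 0},{"dx": -2,"dy": 1.4,"dz": 0,"turn": 0}])

```text
time_s: 12.08
ee_pos: [0.7036, -0.0073, 0.1495]
tcp_rot: [1.483, 0.704, -0.742]
force: [-1.5, 1.1, -7.1]
width: 0.0009
```

Call:
play_rows(rows=[{"dx": -1.5,"dy": 1.9,"dz": 0,"turn": 0},{"dx": -1.5,"dy": 1.9,"dz": 0,"turn": 0}])

```text
time_s: 12.32
ee_pos: [0.7041, -0.0074, 0.1542]
tcp_rot: [1.482, 0.705, -0.743]
force: [-9.5, 1.4, -1.4]
width: 0.0009
```

Call:
play_rows(rows=[{"dx": -1.5,"dy": 1.8,"dz": 0,"turn": 0}])

```text
time_s: 12.45
ee_pos: [0.7043, -0.0074, 0.1568]
tcp_rot: [1.481, 0.706, -0.744]
force: [-9.9, 0.1, -1.3]
width: 0.0005
```

Call:
play_rows(rows=[{"dx": -1.5,"dy": 1.7,"dz": 0,"turn": 0}])

```text
time_s: 12.58
ee_pos: [0.7043, -0.0076, 0.1593]
tcp_rot: [1.48, 0.706, -0.745]
force: [-8.3, 1.1, -4.4]
width: 0.0003
```

Call:
play_rows(rows=[{"dx": -1.5,"dy": 1.0,"dz": 0,"turn": 0}])

```text
time_s: 12.7
ee_pos: [0.7037, -0.0077, 0.1609]
tcp_rot: [1.479, 0.706, -0.746]
force: [-1.7, 1.1, -10.4]
width: 0.0005
```

```bash
python3 -c "
from plan import *
st()
snap('side','s7.png');snap('wrist','w7.png')
a=cv2.imread('pics/s7.png')[150:250,170:270]; cv2.imwrite('pics/s7c.png',cv2.resize(a,None,fx=6,fy=6,interpolation=cv2.INTER_CUBIC))"
```

```text
t 12.7 p [ 0.7037 -0.0077  0.1609] x [ 0.6   -0.008 -0.8  ] y [ 0.799 -0.039  0.6  ] q [ 0.743  0.15  -0.831  1.993  0.363  0.423 -1.942] F [ -1.65   1.14 -10.4 ] T [0.13 2.21 0.13] w 0.0005
```

View pics/s7c.png

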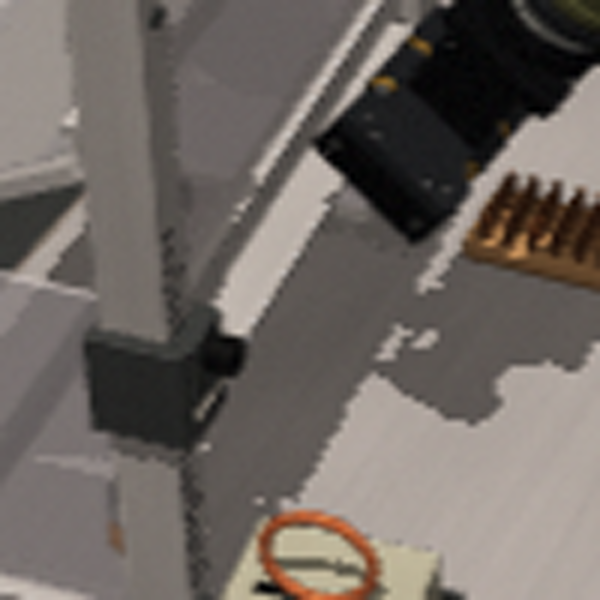

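View pics/w7.png

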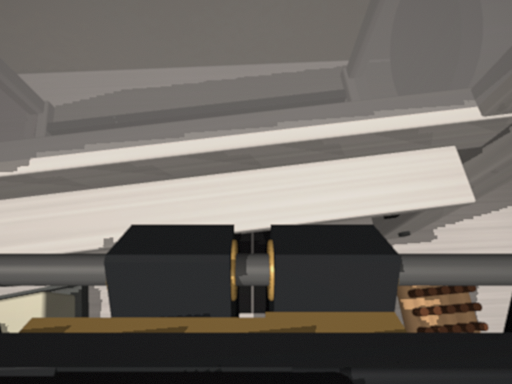

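Call:
play_rows(rows=[{"dx": 3.2,"dy": -2.4,"dz": 0,"turn": 0},{"dx": 3.2,"dy": -2.4,"dz": 0,"turn": 0}])

```text
time_s: 13.05
ee_pos: [0.7054, -0.0079, 0.1554]
tcp_rot: [1.48, 0.702, -0.743]
force: [-6.7, -0.3, -0.2]
width: 0.0005
```

```bash
python3 -c "
from plan import *
st()
snap('wrist','w8.png')"
```

```text
t 13.05 p [ 0.7054 -0.0079  0.1554] x [ 0.604 -0.009 -0.797] y [ 0.796 -0.039  0.604] q [ 0.728  0.16  -0.818  1.999  0.393  0.408 -1.969] F [-6.71 -0.28 -0.16] T [-0.02  1.73  0.05] w 0.0005
```

View pics/w8.png

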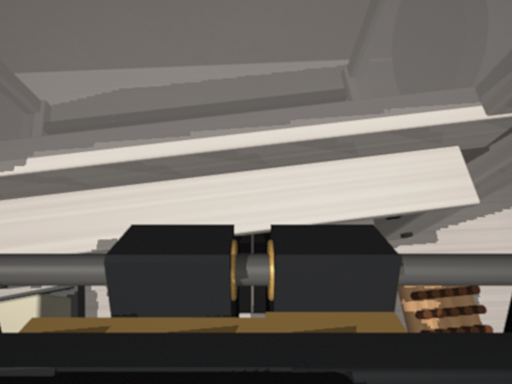

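Call:
play_rows(rows=[{"dx": 0,"dy": -4,"dz": 0,"turn": 0},{"dx": 0,"dy": -4,"dz": 0,"turn": 0}])

```text
time_s: 13.35
ee_pos: [0.7041, -0.0077, 0.1563]
tcp_rot: [1.483, 0.693, -0.733]
force: [-0.6, -1.1, -0.9]
width: 0.0007
```

```bash
python3 -c "
from plan import *
st()
snap('wrist','w9.png')"
```

```text
t 13.35 p [ 0.7041 -0.0077  0.1563] x [ 0.614 -0.008 -0.789] y [ 0.788 -0.039  0.614] q [ 0.732  0.149 -0.819  2.012  0.39   0.388 -1.97 ] F [-0.56 -1.15 -0.94] T [0.09 0.71 0.  ] w 0.0007
```

View pics/w9.png

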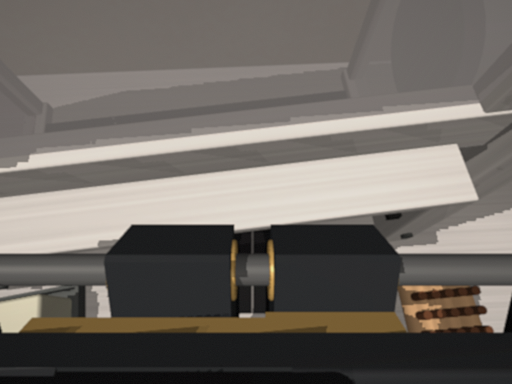

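Call:
play_rows(rows=[{"dx": 5,"dy": -8,"dz": 0,"turn": 0},{"dx": 5,"dy": -8,"dz": 0,"turn": 0},{"dx": 3,"dy": -8,"dz": 0,"turn": 0}])

```text
time_s: 13.78
ee_pos: [0.695, -0.0067, 0.1329]
tcp_rot: [1.485, 0.688, -0.728]
force: [-0.3, -0.2, 0.3]
width: 0.0005
```

```bash
python3 -c "
from plan import *
st()
snap('wrist','w10.png');snap('side','s10.png')
a=cv2.imread('pics/s10.png')[150:250,170:270]; cv2.imwrite('pics/s10c.png',cv2.resize(a,None,fx=6,fy=6,interpolation=cv2.INTER_CUBIC))"
```

```text
t 13.78 p [ 0.695  -0.0067  0.1329] x [ 0.619 -0.008 -0.785] y [ 0.784 -0.039  0.619] q [ 0.695  0.157 -0.782  2.059  0.462  0.33  -2.045] F [-0.32 -0.2   0.34] T [0.03 0.76 0.03] w 0.0005
```

View pics/w10.png

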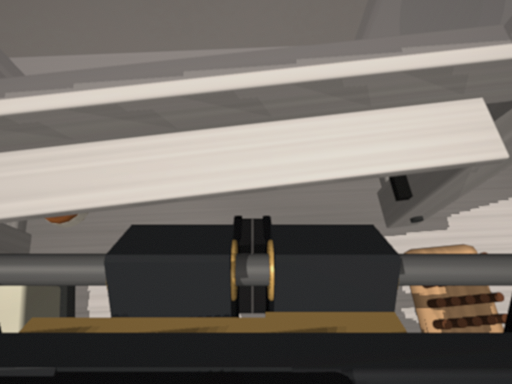

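View pics/s10c.png

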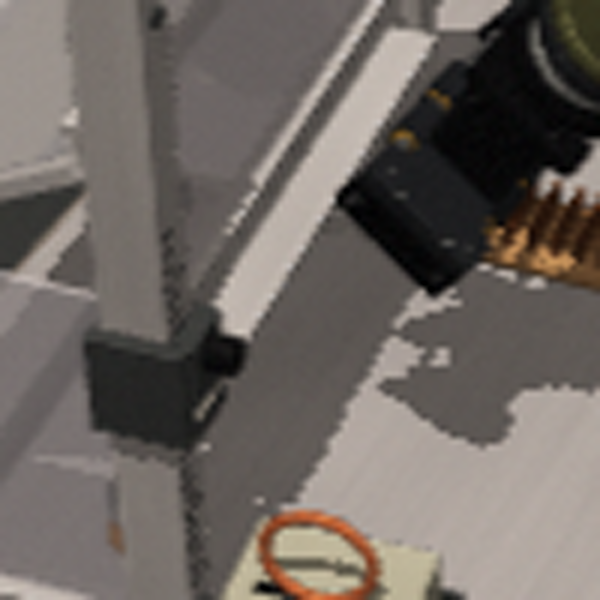

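Call:
play_rows(rows=[{"dx": -20,"dy": -20,"dz": 0,"turn": 0},{"dx": -32,"dy": -25,"dz": 0,"turn": 0},{"dx": -32,"dy": -25,"dz": 0,"turn": 0},{"dx": -32,"dy": -25,"dz": 0,"turn": 0},{"dx": -32,"dy": -25,"dz": 0,"turn": 0},{"dx": -32,"dy": -25,"dz": 0,"turn": 0}])

```text
time_s: 14.62
ee_pos: [0.5456, -0.0045, 0.1674]
tcp_rot: [1.477, 0.689, -0.737]
force: [-0.6, -0.5, 0.8]
width: 0.0007
```

```bash
python3 -c "
from plan import *
st()"
```

```text
t 14.62 p [ 0.5456 -0.0045  0.1674] x [ 0.613 -0.016 -0.79 ] y [ 0.789 -0.036  0.613] q [ 0.316 -0.295 -0.349  2.337 -0.124  0.425 -1.57 ] F [-0.56 -0.49  0.76] T [-0.03  0.72 -0.03] w 0.0007
```

Call:
play_rows(rows=[{"dx": -30,"dy": -40,"dz": 0,"turn": 0},{"dx": -30,"dy": -40,"dz": 0,"turn": 0},{"dx": -30,"dy": -40,"dz": 0,"turn": 0},{"dx": -30,"dy": -40,"dz": 0,"turn": 0}])

```text
time_s: 15.12
ee_pos: [0.495, 0.012, 0.1058]
tcp_rot: [1.46, 0.755, -0.776]
force: [0.0, 0.3, 0.5]
width: 0.0001
```

```bash
python3 -c "
from plan import *
st()"
```

```text
t 15.12 p [0.495  0.012  0.1058] x [ 0.558  0.001 -0.83 ] y [ 0.829 -0.03   0.558] q [ 0.283 -0.302 -0.367  2.448 -0.136  0.388 -1.592] F [0.01 0.28 0.49] T [0.03 0.66 0.04] w 0.0001
```

Call:
play_rows(rows=[{"dx": -10,"dy": -60,"dz": 0,"turn": 0},{"dx": -10,"dy": -60,"dz": 0,"turn": 0},{"dx": -10,"dy": -60,"dz": 0,"turn": 0},{"dx": -10,"dy": -60,"dz": 0,"turn": 0}])

```text
time_s: 15.62
ee_pos: [0.4391, 0.0388, 0.0606]
tcp_rot: [1.393, 0.873, -0.919]
force: [0.3, -0.0, -0.5]
width: 0.0002
```

```bash
python3 -c "
from plan import *
st()"
```

```text
t 15.62 p [0.4391 0.0388 0.0606] x [ 0.408 -0.016 -0.913] y [ 0.913 -0.027  0.408] q [ 0.521 -0.301 -0.681  2.448 -0.201  0.524 -1.625] F [ 0.28 -0.01 -0.49] T [ 0.07  0.54 -0.1 ] w 0.0002
```

Call:
play_rows(rows=[{"dx": -28,"dy": -52,"dz": 5,"turn": 0},{"dx": -28,"dy": -52,"dz": 5,"turn": 0},{"dx": -28,"dy": -52,"dz": 5,"turn": 0},{"dx": -28,"dy": -52,"dz": 5,"turn": 0}])

```text
time_s: 16.12
ee_pos: [0.3711, 0.0673, 0.0534]
tcp_rot: [1.31, 0.949, -1.069]
force: [-0.7, 0.8, 0.6]
width: 0.0007
```

```bash
python3 -c "
from plan import *
st()"
```

```text
t 16.12 p [0.3711 0.0673 0.0534] x [ 0.261 -0.065 -0.963] y [ 0.964 -0.034  0.263] q [ 0.095 -0.301 -0.449  2.448  0.033  0.74  -1.986] F [-0.73  0.83  0.65] T [ 0.14  0.28 -0.  ] w 0.0007
```

Call:
play_rows(rows=[{"dx": -25,"dy": -55,"dz": -10,"turn": 0},{"dx": -25,"dy": -55,"dz": -10,"turn": 0},{"dx": -25,"dy": -55,"dz": -10,"turn": 0}])

```text
time_s: 16.5
ee_pos: [0.2865, 0.1514, 0.0547]
tcp_rot: [1.256, 0.954, -1.153]
force: [-0.2, 1.3, 0.2]
width: 0.0007
```

```bash
python3 -c "
from plan import *
st()"
```

```text
t 16.5 p [0.2865 0.1514 0.0547] x [ 0.194 -0.116 -0.974] y [ 0.979 -0.046  0.201] q [-0.485 -0.301 -0.302  2.447  0.165  0.931 -2.501] F [-0.15  1.26  0.21] T [0.17 0.23 0.  ] w 0.0007
```

Call:
play_rows(rows=[{"dx": -1,"dy": 13,"dz": 45,"turn": 0},{"dx": -1,"dy": 13,"dz": 45,"turn": 0},{"dx": -1,"dy": 13,"dz": 45,"turn": 0},{"dx": -1,"dy": 13,"dz": 45,"turn": 0},{"dx": -1,"dy": 13,"dz": 45,"turn": 0},{"dx": -1,"dy": 13,"dz": 45,"turn": 0},{"dx": -1,"dy": 13,"dz": 45,"turn": 0}])

```text
time_s: 17.38
ee_pos: [0.3945, -0.1426, 0.0933]
tcp_rot: [1.219, 0.968, -1.143]
force: [0.2, 0.5, -0.3]
width: 0.0006
```

```bash
python3 -c "
from plan import *
st()"
```

```text
t 17.38 p [ 0.3945 -0.1426  0.0933] x [ 0.186 -0.126 -0.974] y [ 0.982 -0.013  0.189] q [ 0.08  -0.242  0.116  2.322  0.153  0.856 -1.489] F [ 0.2   0.46 -0.3 ] T [0.23 0.22 0.07] w 0.0006
```

Call:
play_rows(rows=[{"dx": 0,"dy": -24,"dz": 39,"turn": 0},{"dx": 0,"dy": -24,"dz": 39,"turn": 0},{"dx": -20,"dy": -43,"dz": -27,"turn": 0},{"dx": -20,"dy": -43,"dz": -27,"turn": 0},{"dx": -20,"dy": -43,"dz": -27,"turn": 0}])

```text
time_s: 18.0
ee_pos: [0.2988, -0.194, 0.0652]
tcp_rot: [1.244, 1.035, -1.185]
force: [-1.3, -1.4, 0.3]
width: 0.0004
```

```bash
python3 -c "
from plan import *
st()"
```

```text
t 18.0 p [ 0.2988 -0.194   0.0652] x [ 0.125 -0.081 -0.989] y [ 0.991 -0.043  0.129] q [ 0.477 -0.301  0.01   2.418  0.02   0.876 -1.144] F [-1.29 -1.36  0.34] T [ 0.04  0.21 -0.08] w 0.0004
```

Tilt is now 8.5° and falling. I'll keep pulling inward.

Call:
play_rows(rows=[{"dx": -18,"dy": -45,"dz": -30,"turn": 0},{"dx": -18,"dy": -45,"dz": -30,"turn": 0},{"dx": -18,"dy": -45,"dz": -30,"turn": 0}])

```text
time_s: 18.38
ee_pos: [0.2695, -0.1661, 0.049]
tcp_rot: [1.245, 1.117, -1.214]
force: [0.1, -0.4, 1.1]
width: 0.0003
```

```bash
python3 -c "
from plan import *
st()"
```

```text
t 18.38 p [ 0.2695 -0.1661  0.049 ] x [ 0.06  -0.036 -0.998] y [ 0.997 -0.044  0.061] q [ 0.699 -0.301 -0.21   2.445 -0.074  0.923 -1.077] F [ 0.12 -0.39  1.12] T [ 0.07  0.1  -0.02] w 0.0003
```

Call:
play_rows(rows=[{"dx": -18,"dy": -45,"dz": -28,"turn": 0},{"dx": -18,"dy": -45,"dz": -28,"turn": 0},{"dx": -10,"dy": -20,"dz": -12,"turn": 0}])

```text
time_s: 18.75
ee_pos: [0.2482, -0.1451, 0.0472]
tcp_rot: [1.247, 1.197, -1.24]
force: [0.2, -0.1, 0.2]
width: 0.0006
```

```bash
python3 -c "
from plan import *
st()"
```

```text
t 18.75 p [ 0.2482 -0.1451  0.0472] x [-0.003  0.009 -1.   ] y [ 0.999 -0.044 -0.004] q [ 0.664 -0.301 -0.193  2.447 -0.076  0.999 -1.094] F [ 0.22 -0.14  0.18] T [0.01 0.01 0.03] w 0.0006
```

```bash
python3 -c "
from plan import *
for r in plan([.45,.0,.17],-0.6,6): print([float(x) for x in r])"
```

```text
[-20.4, 32.5, -25.8, -0.1]
[-20.4, 32.8, -25.4, -0.1]
[-20.4, 33.2, -24.9, -0.1]
[-20.4, 33.5, -24.4, -0.1]
[-20.4, 33.9, -24.0, -0.1]
[-20.4, 34.2, -23.5, -0.1]
```

Call:
play_rows(rows=[{"dx": -20,"dy": 33,"dz": -25,"turn": -0.2},{"dx": -20,"dy": 33,"dz": -25,"turn": -0.2},{"dx": -20,"dy": 34,"dz": -24,"turn": -0.2},{"dx": -20,"dy": 34,"dz": -24,"turn": -0.2},{"dx": -20,"dy": 34,"dz": -24,"turn": -0.2},{"dx": -20,"dy": 34,"dz": -24,"turn": -0.2},{"dx": 0,"dy": 0,"dz": -50,"turn": -0.2},{"dx": 0,"dy": 0,"dz": -50,"turn": 0},{"dx": 0,"dy": 0,"dz": -40,"turn": 0}], jaw=50)

```text
time_s: 19.88
ee_pos: [0.4336, 0.1587, 0.1753]
tcp_rot: [1.101, 1.291, -1.07]
force: [0.4, 0.0, 0.4]
width: 0.0499
```

```bash
python3 -c "
from plan import *
st(); snap('wrist','w11.png'); snap('side','s11.png'); snap('top','t11.png'); st()"
```

```text
t 19.88 p [0.4336 0.1587 0.1753] x [ 0.007  0.018 -1.   ] y [0.986 0.167 0.01 ] q [ 0.317 -0.045 -0.688  1.95  -0.046  1.214 -1.758] F [0.44 0.02 0.38] T [ 0.03 -0.03 -0.03] w 0.0499
t 20.02 p [0.4333 0.1588 0.1752] x [ 0.006  0.018 -1.   ] y [0.985 0.171 0.009] q [ 0.317 -0.045 -0.689  1.95  -0.046  1.214 -1.755] F [-0.49 -0.48  0.48] T [-0.08  0.03 -0.01] w 0.0499
```

View pics/w11.png

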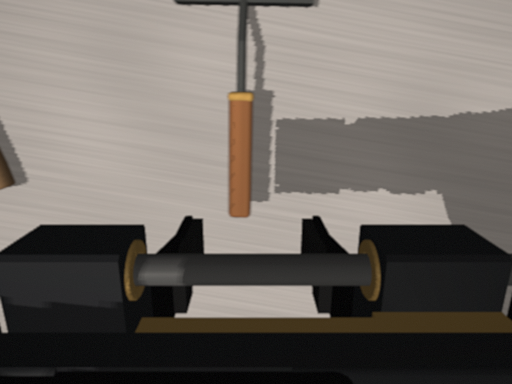

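View pics/s11.png

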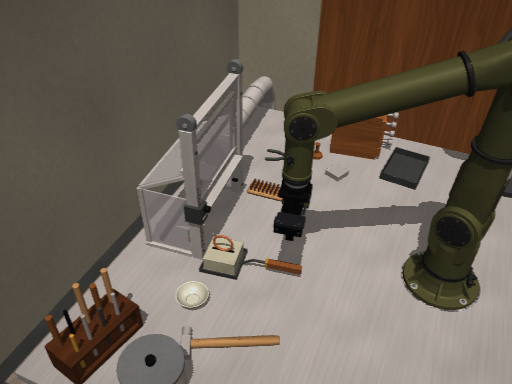

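```bash
python3 -c "
from plan import *
c=cam('wrist'); 
h=atz(c,[(240.5,94),(240,214),(241,3)],.045); print(h.round(4)); d=h[0]-h[1]; print(np.arctan2(d[1],d[0]), np.linalg.norm(d), (h[0]+h[1])/2)
pan=atz(c,[(177,2),(313,4)],.014); print(pan.round(4)); d=pan[0]-pan[1]; print(np.arctan2(-d[0],d[1]))
o=sensors.get_obs(); M=R.from_rotvec(o['tcp_rot']).as_matrix(); print('yaw',np.arctan2(M[1,1],M[0,1]))
"
```

```text
[[0.498  0.1812 0.045 ]
 [0.394  0.1645 0.045 ]
 [0.5654 0.192  0.045 ]]
0.15981072322419332 0.1053831902848551 [0.44601209 0.17285492 0.045     ]
[[0.5633 0.2488 0.014 ]
 [0.5814 0.1338 0.014 ]]
0.15608002490294282
yaw 0.1719138225479116
```

```bash
python3 -c "
from plan import *
for r in plan([.455,.1745,.06],0.1,3): print([float(x) for x in r])"
```

```text
[38.5, 7.7, -3.3, 0.033]
[38.5, 7.7, -3.3, 0.033]
[38.5, 7.6, -3.3, 0.033]
```

Call:
play_rows(rows=[{"dx": 38,"dy": 8,"dz": -3.5,"turn": 0.1},{"dx": 38,"dy": 8,"dz": -3.5,"turn": 0},{"dx": 38,"dy": 8,"dz": -3.5,"turn": 0},{"dx": 0,"dy": 0,"dz": 0,"turn": 0}])

```text
time_s: 20.52
ee_pos: [0.459, 0.1722, 0.0589]
tcp_rot: [1.11, 1.283, -1.078]
force: [0.6, -0.1, -0.2]
width: 0.0502
```

```bash
python3 -c "
from plan import *
st(); snap('wrist','w12.png')
for r in plan([.455,.1745,.018],0.,2): print([float(x) for x in r])"
```

```text
t 20.52 p [0.459  0.1722 0.0589] x [ 0.009  0.017 -1.   ] y [0.988 0.155 0.012] q [ 0.261  0.182 -0.71   2.015  0.13   0.976 -1.927] F [ 0.59 -0.1  -0.16] T [-0.    0.04  0.01] w 0.0502
[21.3, -2.8, -1.1, 0.0]
[21.3, -2.8, -1.1, 0.0]
```

View pics/w12.png

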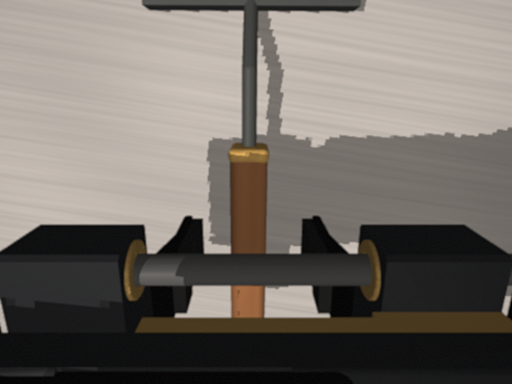

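Call:
play_rows(rows=[{"dx": 20,"dy": -2,"dz": -1,"turn": 0},{"dx": 20,"dy": -1,"dz": -1,"turn": 0},{"dx": 0,"dy": 0,"dz": 0,"turn": 0}])

```text
time_s: 20.95
ee_pos: [0.4618, 0.1736, 0.0251]
tcp_rot: [1.117, 1.272, -1.072]
force: [0.5, -0.8, 0.3]
width: 0.0498
```

```bash
python3 -c "
from plan import *
st()"
```

```text
t 20.95 p [0.4618 0.1736 0.0251] x [ 0.021  0.017 -1.   ] y [0.988 0.153 0.023] q [ 0.237  0.236 -0.698  2.044  0.186  0.898 -1.977] F [ 0.47 -0.82  0.27] T [ 0.05  0.01 -0.04] w 0.0498
```

Call:
play_rows(rows=[{"dx": 8,"dy": 0,"dz": -1.5,"turn": 0},{"dx": 0,"dy": 0,"dz": 0,"turn": 0}])

```text
time_s: 21.2
ee_pos: [0.4641, 0.1752, 0.0196]
tcp_rot: [1.119, 1.268, -1.07]
force: [-0.0, 0.4, 0.3]
width: 0.0501
```

Call:
play_rows(rows=[{"dx": 0,"dy": 0,"dz": 0,"turn": 0},{"dx": 0,"dy": 0,"dz": 0,"turn": 0},{"dx": 0,"dy": 0,"dz": 0,"turn": 0},{"dx": 0,"dy": 0,"dz": 0,"turn": 0},{"dx": 0,"dy": 0,"dz": 0,"turn": 0}], jaw=10, grip_force=15)

```text
time_s: 21.82
ee_pos: [0.465, 0.1754, 0.0209]
tcp_rot: [1.12, 1.267, -1.068]
force: [-0.0, 0.7, -0.1]
width: 0.0201
```

```bash
python3 -c "
from plan import *
st(); snap('wrist','w13.png')"
```

```text
t 21.82 p [0.465  0.1754 0.0209] x [ 0.028  0.017 -0.999] y [0.988 0.152 0.031] q [ 0.231  0.246 -0.696  2.044  0.199  0.884 -1.99 ] F [-0.04  0.66 -0.06] T [-0.15  0.01 -0.11] w 0.0201
```

View pics/w13.png

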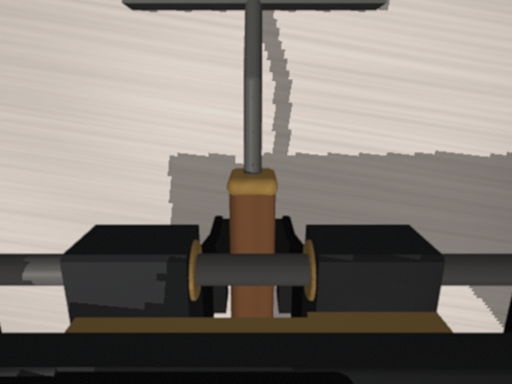

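Call:
play_rows(rows=[{"dx": 0.3,"dy": 0,"dz": 0,"turn": 0},{"dx": 0.3,"dy": 0,"dz": 0,"turn": 0},{"dx": 0,"dy": -10,"dz": 1,"turn": 0},{"dx": 0,"dy": -10,"dz": 1,"turn": 0},{"dx": 0,"dy": -10,"dz": 2,"turn": 0}], jaw=10, grip_force=60)

```text
time_s: 22.5
ee_pos: [0.4375, 0.1676, 0.0206]
tcp_rot: [1.123, 1.264, -1.061]
force: [3.5, 2.1, -0.4]
width: 0.0198
```

```bash
python3 -c "
from plan import *
st()"
```

```text
t 22.5 p [0.4375 0.1676 0.0206] x [ 0.035  0.019 -0.999] y [0.987 0.154 0.037] q [ 0.258  0.178 -0.714  2.114  0.151  0.859 -1.958] F [ 3.46  2.05 -0.4 ] T [-0.07 -0.62  0.27] w 0.0198
```

Call:
play_rows(rows=[{"dx": 0.2,"dy": 0,"dz": 8,"turn": 0.05},{"dx": 0.2,"dy": 0,"dz": 11,"turn": 0.1},{"dx": 0.2,"dy": 0,"dz": 12,"turn": 0.1},{"dx": 0.2,"dy": 0,"dz": 12,"turn": 0.1},{"dx": 0.2,"dy": 0,"dz": 12,"turn": 0.1}])

```text
time_s: 23.12
ee_pos: [0.4411, 0.1219, 0.0202]
tcp_rot: [1.166, 1.25, -1.091]
force: [0.2, 5.5, 3.8]
width: 0.0194
```

```bash
python3 -c "
from plan import *
st(); snap('wrist','w14.png')"
```

```text
t 23.12 p [0.4411 0.1219 0.0202] x [ 0.035  0.028 -0.999] y [0.994 0.106 0.038] q [ 0.34   0.146 -0.681  2.141  0.102  0.847 -1.864] F [0.24 5.46 3.81] T [ 0.88 -0.22  0.79] w 0.0194
```

View pics/w14.png

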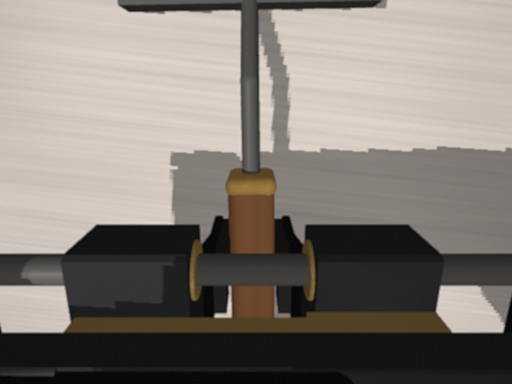

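Call:
play_rows(rows=[{"dx": -0.2,"dy": 0,"dz": 12,"turn": 0.05},{"dx": 0,"dy": 0,"dz": 12,"turn": 0.05},{"dx": 0,"dy": 0,"dz": 12,"turn": 0.05},{"dx": 0,"dy": 0,"dz": 12,"turn": 0.05},{"dx": 0,"dy": 0,"dz": 12,"turn": 0}])

```text
time_s: 23.8
ee_pos: [0.4454, 0.068, 0.0202]
tcp_rot: [1.184, 1.248, -1.099]
force: [-0.7, 6.0, 4.6]
width: 0.0197
```

```bash
python3 -c "
from plan import *
st(); snap('top','t15.png')"
```

```text
t 23.8 p [0.4454 0.068  0.0202] x [ 0.036  0.036 -0.999] y [0.995 0.089 0.039] q [ 0.428  0.124 -0.636  2.157  0.062  0.843 -1.723] F [-0.66  5.97  4.62] T [ 1.   -0.22  0.8 ] w 0.0197
```

View pics/t15.png

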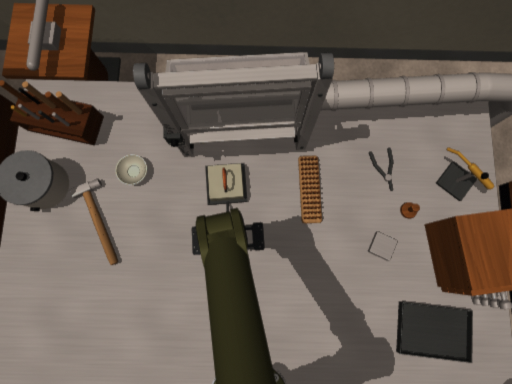

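Call:
play_rows(rows=[{"dx": -0.2,"dy": 0,"dz": 12,"turn": 0},{"dx": -0.2,"dy": 0,"dz": 12,"turn": 0},{"dx": 0,"dy": 0,"dz": 12,"turn": 0},{"dx": 0,"dy": 0,"dz": 12,"turn": 0}])

```text
time_s: 24.35
ee_pos: [0.449, 0.0248, 0.0201]
tcp_rot: [1.181, 1.255, -1.09]
force: [-0.5, 7.2, 6.0]
width: 0.0199
```

```bash
python3 -c "
from plan import *
st(); snap('top','t16.png'); snap('wrist','w16.png')
a=cv2.imread('pics/t16.png')[40:270,120:350]; cv2.imwrite('pics/t16c.png',cv2.resize(a,None,fx=2.6,fy=2.6,interpolation=cv2.INTER_CUBIC))"
```

```text
t 24.35 p [0.449  0.0248 0.0201] x [ 0.035  0.041 -0.999] y [0.994 0.098 0.039] q [ 0.495  0.122 -0.598  2.158  0.042  0.844 -1.597] F [-0.48  7.2   5.97] T [ 1.05 -0.35  0.82] w 0.0199
```

View pics/t16c.png

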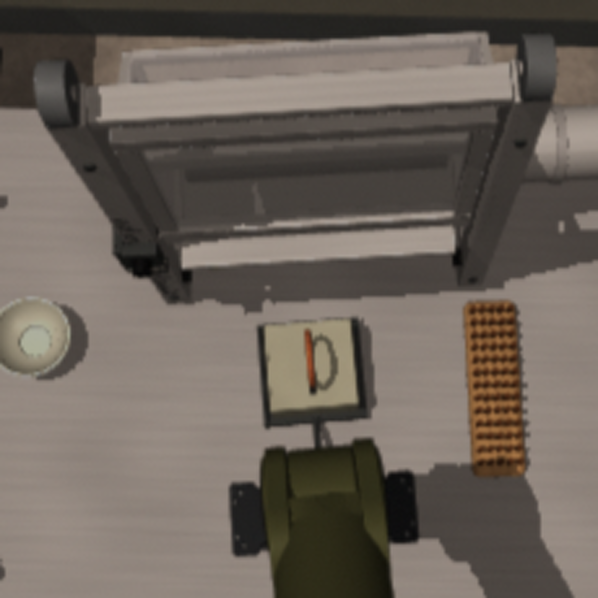

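View pics/w16.png

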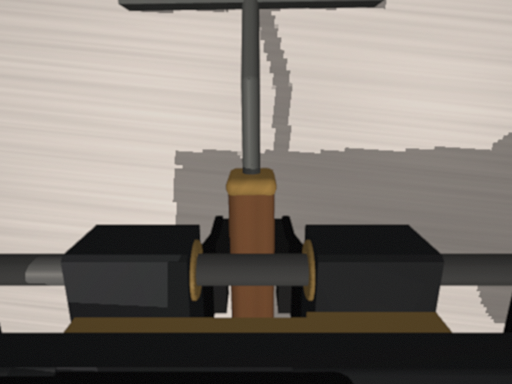

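```bash
python3 -c "
from fit import *
q=atz(T,[t(183,268),t(455,252)],.184); print(q.round(4)); d=q[0]-q[1]; print('lip yaw',np.arctan2(-d[0],d[1]),np.linalg.norm(d))
b=atz(T,[t(262,325),t(355,318),t(364,408),t(269,415)],.053); print(b.round(4)); d=b[0]-b[1]; print(np.arctan2(-d[0],d[1])); d=b[0]-b[3]; print(np.arctan2(d[1],d[0])); d=b[1]-b[2]; print(np.arctan2(d[1],d[0])); print(b.mean(0))
o=sensors.get_obs(); c=cam('wrist',o)
b=atz(c,[(120,2),(386,3)],.014); print(b.round(4)); d=b[0]-b[1]; print('pan back edge yaw',np.arctan2(-d[0],d[1]),np.linalg.norm(d),b.mean(0)+.06*np.array([1,.1,0]))
" | tail -n +3
```

```text
[[ 0.6874  0.1677  0.184 ]
 [ 0.711  -0.109   0.184 ]]
lip yaw 0.08496618302928276 0.2776429238659384
[[ 0.6641  0.0992  0.053 ]
 [ 0.6747 -0.0066  0.053 ]
 [ 0.5705 -0.0191  0.053 ]
 [ 0.5603  0.087   0.053 ]]
0.10044490067000737
0.11645060834028344
0.11969790346929811
[0.6174081  0.04013844 0.053     ]
[[ 0.5541  0.0944  0.014 ]
 [ 0.5645 -0.0263  0.014 ]]
pan back edge yaw 0.08605246222011288 0.12111666692380382 [0.61925626 0.04001798 0.014     ]
```

Call:
play_rows(rows=[{"dx": 0,"dy": 6,"dz": -1,"turn": 0},{"dx": 0.2,"dy": 11,"dz": 0,"turn": 0},{"dx": 0.4,"dy": 12,"dz": 0,"turn": 0},{"dx": 0.4,"dy": 12,"dz": 0,"turn": 0},{"dx": 0.4,"dy": 12,"dz": 0,"turn": 0}])

```text
time_s: 25.08
ee_pos: [0.4822, 0.0243, 0.0155]
tcp_rot: [1.165, 1.275, -1.136]
force: [-7.7, -0.2, 8.9]
width: 0.02
```

```bash
python3 -c "
from plan import *
st(); snap('wrist','w17.png')"
```

```text
t 25.07 p [0.4822 0.0243 0.0155] x [-0.007  0.03  -1.   ] y [ 0.996  0.085 -0.004] q [ 0.453  0.234 -0.579  2.051  0.124  0.9   -1.676] F [-7.66 -0.19  8.94] T [-0.6   1.26 -0.21] w 0.02
```

View pics/w17.png

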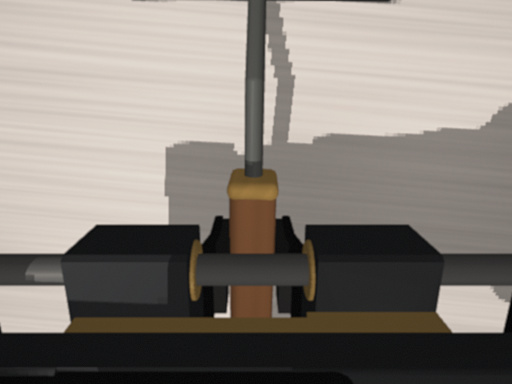

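Call:
play_rows(rows=[{"dx": -4,"dy": 2,"dz": 0,"turn": 0},{"dx": -1.5,"dy": 2,"dz": 0,"turn": 0}])

```text
time_s: 25.38
ee_pos: [0.4843, 0.023, 0.0197]
tcp_rot: [1.165, 1.277, -1.143]
force: [-0.9, 2.4, 0.6]
width: 0.0193
```

```bash
python3 -c "
from plan import *
st(); snap('side','s18.png')
a=cv2.imread('pics/s18.png')[150:300,150:350]; cv2.imwrite('pics/s18c.png',cv2.resize(a,None,fx=4,fy=4,interpolation=cv2.INTER_CUBIC))"
```

```text
t 25.38 p [0.4843 0.023  0.0197] x [-0.013  0.029 -0.999] y [ 0.997  0.082 -0.01 ] q [ 0.453  0.236 -0.577  2.039  0.123  0.917 -1.677] F [-0.88  2.42  0.57] T [0.01 0.71 0.2 ] w 0.0193
```

View pics/s18c.png

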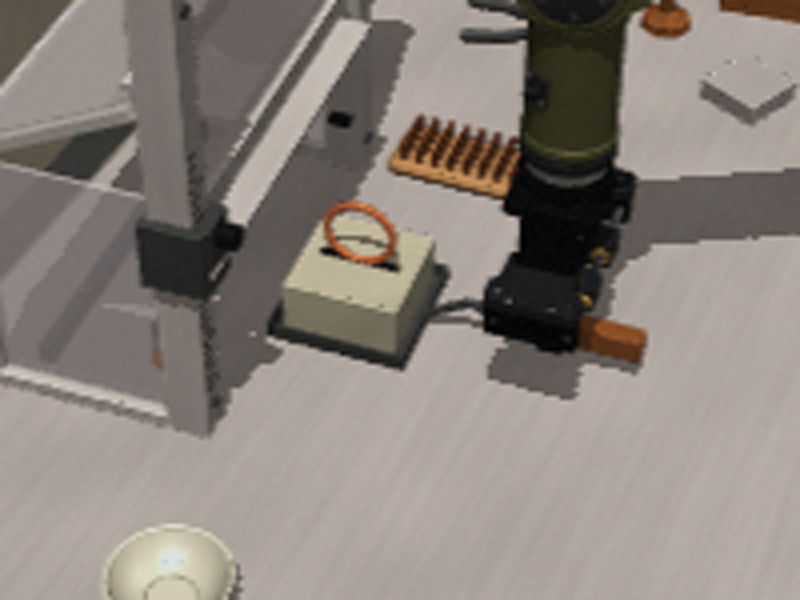

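Call:
play_rows(rows=[{"dx": -0.6,"dy": 9,"dz": 0,"turn": 0},{"dx": -0.9,"dy": 11,"dz": 0,"turn": 0},{"dx": -0.9,"dy": 11,"dz": 0,"turn": 0}])

```text
time_s: 25.8
ee_pos: [0.5076, 0.0237, 0.0193]
tcp_rot: [1.157, 1.286, -1.159]
force: [-6.5, -0.1, 7.1]
width: 0.0196
```

```bash
python3 -c "
from plan import *
st()"
```

```text
t 25.8 p [0.5076 0.0237 0.0193] x [-0.03   0.026 -0.999] y [ 0.997  0.079 -0.028] q [ 0.428  0.297 -0.565  1.97   0.158  0.952 -1.705] F [-6.51 -0.14  7.14] T [-0.56  1.29 -0.16] w 0.0196
```

Call:
play_rows(rows=[{"dx": 0,"dy": 0,"dz": 0,"turn": 0},{"dx": 0,"dy": 0,"dz": 0,"turn": 0},{"dx": 0,"dy": 0,"dz": 0,"turn": 0}], jaw=30, grip_force=15)

```text
time_s: 26.18
ee_pos: [0.5082, 0.0235, 0.0188]
tcp_rot: [1.159, 1.285, -1.159]
force: [-0.1, -0.2, 0.4]
width: 0.0293
```

```bash
python3 -c "
from plan import *
st(); snap('wrist','w19.png')"
```

```text
t 26.18 p [0.5082 0.0235 0.0188] x [-0.029  0.026 -0.999] y [ 0.997  0.077 -0.027] q [ 0.428  0.298 -0.564  1.97   0.158  0.949 -1.706] F [-0.13 -0.19  0.44] T [ 0.03 -0.02 -0.01] w 0.0293
```

View pics/w19.png

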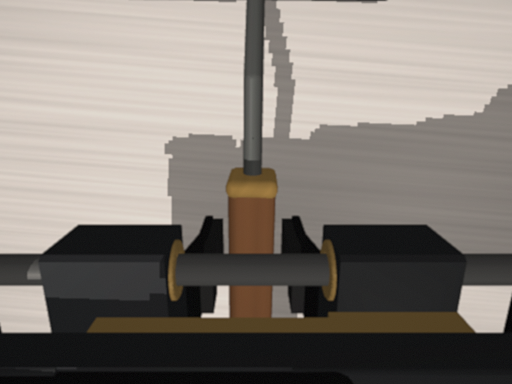

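Call:
play_rows(rows=[{"dx": -0.2,"dy": 0,"dz": 0,"turn": 0},{"dx": 0,"dy": 0,"dz": 0,"turn": 0},{"dx": 0,"dy": 0,"dz": 0,"turn": 0}], jaw=10, grip_force=12)

```text
time_s: 26.6
ee_pos: [0.5081, 0.0234, 0.019]
tcp_rot: [1.159, 1.285, -1.159]
force: [-0.9, -0.1, 0.7]
width: 0.0204
```

```bash
python3 -c "
from plan import *
st(); snap('top','t20.png')
a=cv2.imread('pics/t20.png')[40:270,120:350]; cv2.imwrite('pics/t20c.png',cv2.resize(a,None,fx=2.6,fy=2.6,interpolation=cv2.INTER_CUBIC))"
```

```text
t 26.6 p [0.5081 0.0234 0.019 ] x [-0.028  0.026 -0.999] y [ 0.997  0.077 -0.026] q [ 0.429  0.297 -0.564  1.971  0.158  0.949 -1.706] F [-0.89 -0.15  0.67] T [-0.06 -0.09 -0.01] w 0.0204
```

View pics/t20c.png

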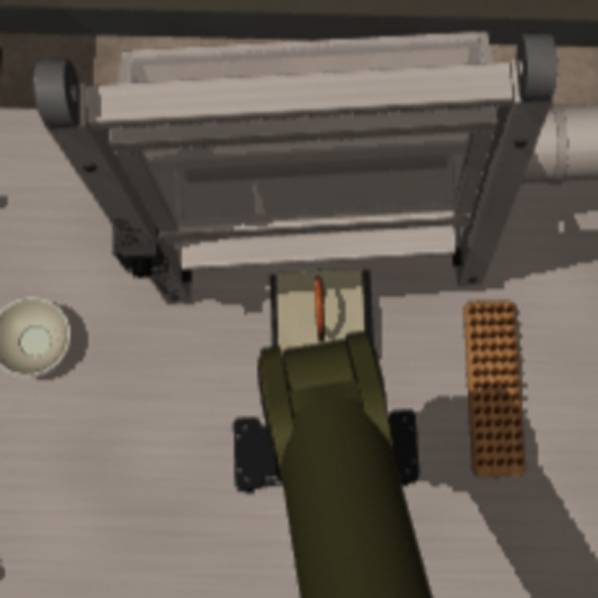

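Call:
play_rows(rows=[{"dx": -0.4,"dy": 9,"dz": 0,"turn": 0},{"dx": -0.6,"dy": 11,"dz": 0,"turn": 0},{"dx": -0.6,"dy": 12,"dz": 0,"turn": 0},{"dx": -0.6,"dy": 12,"dz": 0,"turn": 0}])

```text
time_s: 27.15
ee_pos: [0.5417, 0.0254, 0.0181]
tcp_rot: [1.144, 1.3, -1.179]
force: [-7.4, -1.1, 5.5]
width: 0.0198
```

```bash
python3 -c "
from plan import *
st()"
```

```text
t 27.15 p [0.5417 0.0254 0.0181] x [-0.053  0.021 -0.998] y [ 0.996  0.078 -0.051] q [ 0.391  0.381 -0.547  1.868  0.198  1.003 -1.734] F [-7.37 -1.09  5.53] T [-0.23  1.38 -0.04] w 0.0198
```

Call:
play_rows(rows=[{"dx": 0,"dy": 0,"dz": 0,"turn": 0},{"dx": 0,"dy": 0,"dz": 0,"turn": 0},{"dx": 1,"dy": -22,"dz": 0,"turn": 0},{"dx": 1,"dy": -22,"dz": 0,"turn": 0},{"dx": 0,"dy": 0,"dz": 0,"turn": 0}], jaw=34)

```text
time_s: 27.78
ee_pos: [0.4979, 0.0222, 0.0181]
tcp_rot: [1.145, 1.299, -1.177]
force: [0.3, 0.0, -0.2]
width: 0.0337
```

```bash
python3 -c "
from plan import *
st(); snap('wrist','w21.png'); snap('side','s21.png')
a=cv2.imread('pics/s21.png')[130:280,150:350]; cv2.imwrite('pics/s21c.png',cv2.resize(a,None,fx=4,fy=4,interpolation=cv2.INTER_CUBIC))"
```

```text
t 27.77 p [0.4979 0.0222 0.0181] x [-0.051  0.022 -0.998] y [ 0.996  0.078 -0.049] q [ 0.43   0.295 -0.566  1.976  0.156  0.969 -1.706] F [ 0.31  0.02 -0.24] T [ 0.   -0.08 -0.02] w 0.0337
```

View pics/w21.png

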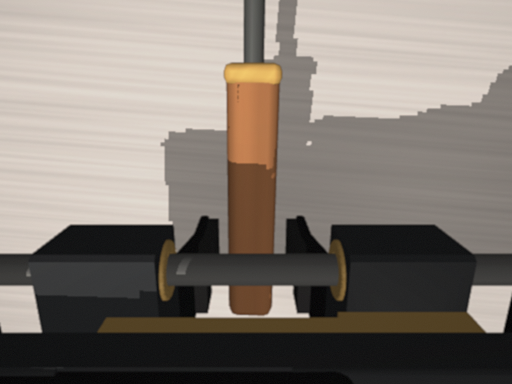

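View pics/s21c.png

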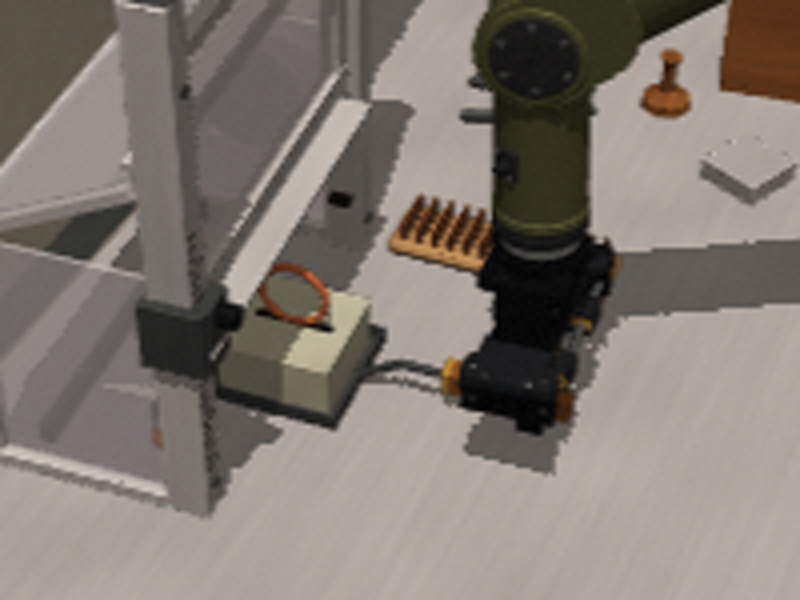

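```bash
python3 -c "
from plan import *
c=cam('wrist'); o=sensors.get_obs(); M=R.from_rotvec(o['tcp_rot']).as_matrix()
h=atz(c,[(253.3,66),(250.5,310)],.045); print(h.round(4)); d=h[0]-h[1]; print(np.arctan2(d[1],d[0]), np.linalg.norm(d)); print('grasp',o['ee_pos']-.0187*M[:,0])
h=atz(c,[(253.3,66),(253.8,2)],.04); d=h[1]-h[0];print('stem',np.arctan2(d[1],d[0]))
"
```

```text
[[0.5816 0.027  0.045 ]
 [0.4748 0.0199 0.045 ]]
0.06635530942173445 0.10703074372046158
grasp [0.50074577 0.02202994 0.03725897]
stem 0.07022009416379814
```

Call:
play_rows(rows=[{"dx": -0.3,"dy": 0,"dz": 0,"turn": 0},{"dx": 0,"dy": 0,"dz": 0,"turn": 0},{"dx": 0,"dy": 0,"dz": 0,"turn": 0},{"dx": -0.6,"dy": 10,"dz": 0,"turn": 0},{"dx": -1.2,"dy": 17,"dz": 0,"turn": 0},{"dx": -1.2,"dy": 17,"dz": 0,"turn": 0}], jaw=10, grip_force=12)

```text
time_s: 28.62
ee_pos: [0.5386, 0.0252, 0.0183]
tcp_rot: [1.138, 1.308, -1.187]
force: [-5.6, -0.1, 4.4]
width: 0.0199
```

```bash
python3 -c "
from plan import *
st()"
```

```text
t 28.62 p [0.5386 0.0252 0.0183] x [-0.064  0.02  -0.998] y [ 0.995  0.078 -0.063] q [ 0.391  0.384 -0.548  1.866  0.198  1.016 -1.735] F [-5.64 -0.07  4.4 ] T [-0.22  1.15 -0.07] w 0.0199
```

Call:
play_rows(rows=[{"dx": -1.4,"dy": 16,"dz": 0,"turn": 0},{"dx": -1.4,"dy": 14,"dz": 0,"turn": 0},{"dx": -0.5,"dy": 5,"dz": 0,"turn": 0}])

```text
time_s: 29.0
ee_pos: [0.5689, 0.0274, 0.0177]
tcp_rot: [1.129, 1.318, -1.199]
force: [-6.6, -0.5, 3.8]
width: 0.0198
```

```bash
python3 -c "
from plan import *
st(); snap('side','s22.png'); snap('wrist','w22.png')
a=cv2.imread('pics/s22.png')[130:280,130:330]; cv2.imwrite('pics/s22c.png',cv2.resize(a,None,fx=4,fy=4,interpolation=cv2.INTER_CUBIC))"
```

```text
t 29.0 p [0.5689 0.0274 0.0177] x [-0.08   0.018 -0.997] y [ 0.994  0.078 -0.078] q [ 0.361  0.451 -0.534  1.777  0.224  1.059 -1.75 ] F [-6.6  -0.45  3.78] T [-0.26  1.08 -0.1 ] w 0.0198
```

View pics/s22c.png

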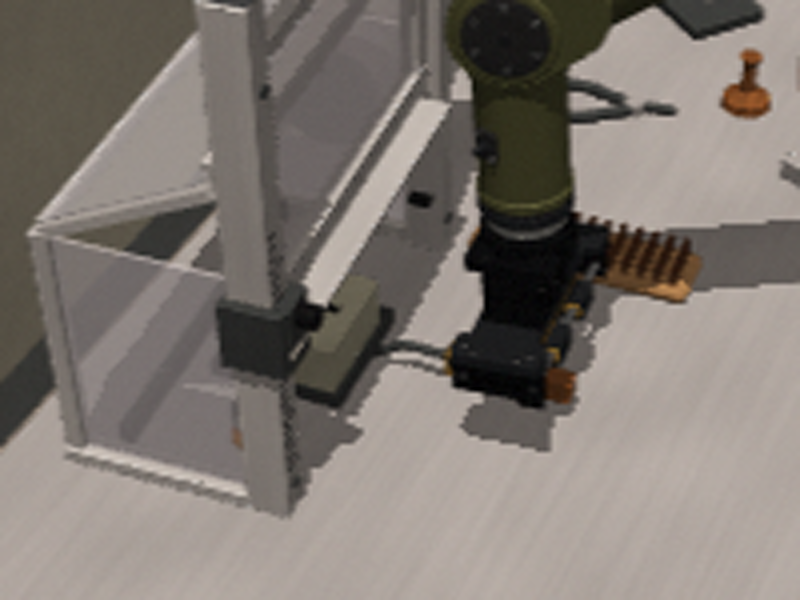

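View pics/w22.png

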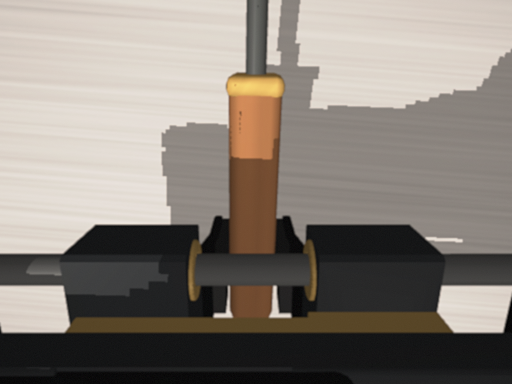

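```bash
python3 -c "
from plan import *
c=cam('wrist'); o=sensors.get_obs()
h=atz(c,[(255.5,75),(250.5,315)],.045); print(h.round(4)); d=h[0]-h[1]; print(np.arctan2(d[1],d[0]), np.linalg.norm(d))
m=h.mean(0); u=np.array([np.cos(.07),np.sin(.07),0]); f=m+.25*u; hd=np.array([.735,.032]); y=.083
e=f[:2]-hd; print('front in hood',e[0]*np.cos(y)+e[1]*np.sin(y), -e[0]*np.sin(y)+e[1]*np.cos(y))
c2=proj(cam('side'),[f]); print(c2)
"
```

```text
[[0.6488 0.0311 0.045 ]
 [0.5422 0.0248 0.045 ]]
0.05862058449291552 0.10678599180197103
front in hood 0.11061544653703685 0.004252644674816321
[[187.70962451 203.30904682]]
```

Call:
play_rows(rows=[{"dx": -0.6,"dy": 6,"dz": 0,"turn": 0},{"dx": -0.6,"dy": 6,"dz": 0,"turn": 0},{"dx": -0.4,"dy": 4,"dz": 0,"turn": 0}])

```text
time_s: 29.48
ee_pos: [0.5805, 0.0281, 0.0173]
tcp_rot: [1.124, 1.323, -1.206]
force: [-6.2, -0.7, 4.0]
width: 0.0199
```

```bash
python3 -c "
from plan import *
st()"
```

```text
t 29.48 p [0.5805 0.0281 0.0173] x [-0.088  0.016 -0.996] y [ 0.993  0.078 -0.086] q [ 0.348  0.479 -0.528  1.74   0.234  1.079 -1.754] F [-6.17 -0.67  3.99] T [-0.3   1.12 -0.06] w 0.0199
```

Call:
play_rows(rows=[{"dx": -0.4,"dy": 3.5,"dz": 0,"turn": 0},{"dx": -0.4,"dy": 3.5,"dz": 0,"turn": 0}])

```text
time_s: 29.72
ee_pos: [0.5842, 0.0283, 0.017]
tcp_rot: [1.12, 1.327, -1.211]
force: [-5.8, 0.5, 3.5]
width: 0.0199
```

Call:
play_rows(rows=[{"dx": -0.3,"dy": 3,"dz": 0,"turn": 0}])

```text
time_s: 29.85
ee_pos: [0.5856, 0.0283, 0.0168]
tcp_rot: [1.118, 1.329, -1.213]
force: [-6.3, -0.3, 3.1]
width: 0.0202
```

```bash
python3 -c "
from plan import *
st(); snap('side','s23.png'); snap('wrist','w23.png'); snap('top','t23.png')
a=cv2.imread('pics/s23.png')[160:260,140:240]; cv2.imwrite('pics/s23c.png',cv2.resize(a,None,fx=7,fy=6,interpolation=cv2.INTER_CUBIC))"
```

```text
t 29.85 p [0.5856 0.0283 0.0168] x [-0.097  0.014 -0.995] y [ 0.992  0.078 -0.096] q [ 0.34   0.495 -0.524  1.717  0.239  1.095 -1.757] F [-6.34 -0.3   3.08] T [-0.26  1.13 -0.01] w 0.0202
```

View pics/w23.png

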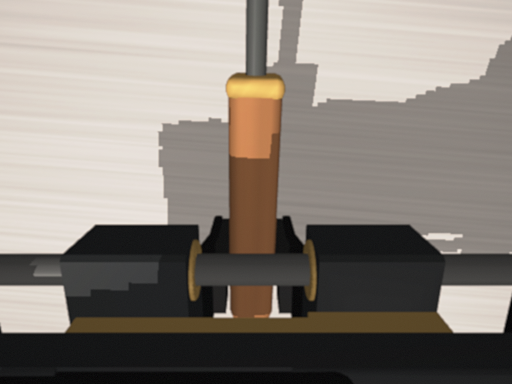

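View pics/s23c.png

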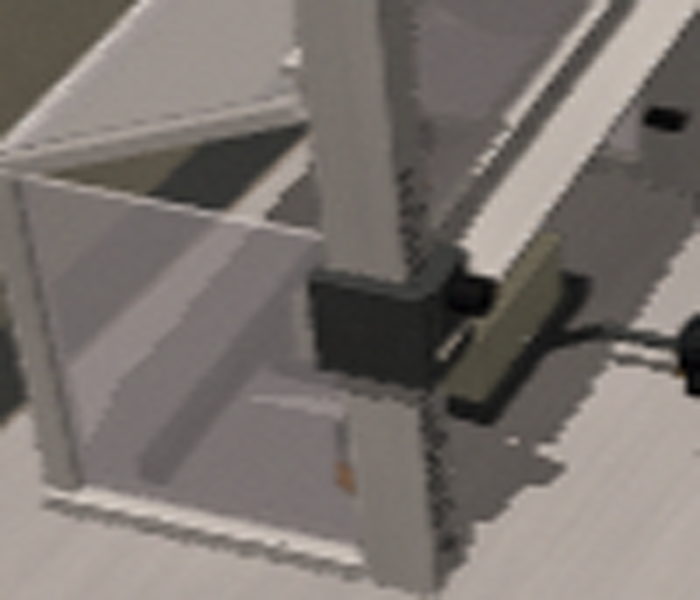

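View pics/t23.png

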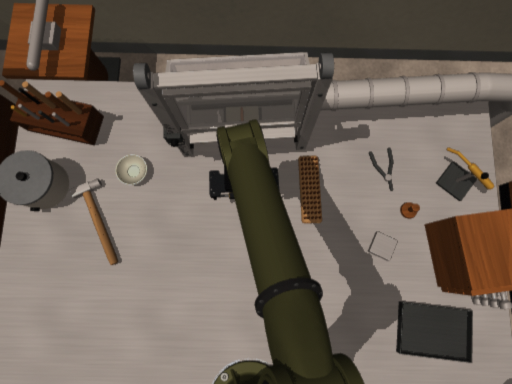

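```bash
python3 -c "
from plan import *
hd=np.array([.735,.032]); y=.083
def th(w): e=w[:2]-hd; return (e[0]*np.cos(y)+e[1]*np.sin(y), -e[0]*np.sin(y)+e[1]*np.cos(y))
q=atz(cam('side'),[(480/7+140,422/6+160),(586/7+140,282/6+160)],.003)
q[1]=atz(cam('side'),[(586/7+140,278/6+160)],.012)[0]
for w in q: print(w.round(4),np.round(th(w),4))
c=cam('wrist'); o=sensors.get_obs()
h=atz(c,[(256,76),(250.5,316)],.045); print(h.round(4)); d=h[0]-h[1]; print(np.arctan2(d[1],d[0]), np.linalg.norm(d))
m=h.mean(0); u=np.array([np.cos(.07),np.sin(.07),0]); f=m+.25*u; print('front',th(f))
"
```

```text
[0.7393 0.0967 0.003 ] [0.0096 0.0641]
[ 0.7427 -0.0247  0.012 ] [ 0.003  -0.0571]
[[0.6658 0.0318 0.045 ]
 [0.5591 0.0257 0.045 ]]
0.05713844465628872 0.1068210192536059
front (np.float64(0.1275943790105143), np.float64(0.003696307277194716))
```

Call:
play_rows(rows=[{"dx": -0.5,"dy": 3.5,"dz": 0,"turn": -0.15},{"dx": -0.5,"dy": 3.5,"dz": 0,"turn": -0.15}], grip_force=20)

```text
time_s: 30.25
ee_pos: [0.5896, 0.0266, 0.0167]
tcp_rot: [1.084, 1.35, -1.187]
force: [-6.3, -2.1, 3.7]
width: 0.0204
```

Call:
play_rows(rows=[{"dx": -0.5,"dy": 3.5,"dz": 0,"turn": -0.1}])

```text
time_s: 30.38
ee_pos: [0.5915, 0.0253, 0.0166]
tcp_rot: [1.072, 1.357, -1.18]
force: [-5.4, -2.6, 4.3]
width: 0.0202
```

```bash
python3 -c "
from plan import *
st()"
```

```text
t 30.38 p [0.5915 0.0253 0.0166] x [-0.106  0.009 -0.994] y [ 0.986  0.13  -0.104] q [ 0.341  0.515 -0.528  1.693  0.253  1.115 -1.709] F [-5.41 -2.62  4.34] T [-0.72  1.13 -0.31] w 0.0202
```

Call:
play_rows(rows=[{"dx": -0.4,"dy": 3.2,"dz": 0,"turn": 0}])

```text
time_s: 30.5
ee_pos: [0.5931, 0.0245, 0.0165]
tcp_rot: [1.07, 1.358, -1.185]
force: [-7.8, -0.1, 5.6]
width: 0.02
```

Call:
play_rows(rows=[{"dx": -0.4,"dy": 3.2,"dz": 0,"turn": 0}])

```text
time_s: 30.62
ee_pos: [0.5931, 0.0245, 0.0163]
tcp_rot: [1.067, 1.362, -1.19]
force: [-11.2, 0.6, 6.5]
width: 0.0202
```

```bash
python3 -c "
from plan import *
st(); snap('side','s24.png'); snap('wrist','w24.png')
a=cv2.imread('pics/s24.png')[160:260,140:240]; cv2.imwrite('pics/s24c.png',cv2.resize(a,None,fx=7,fy=6,interpolation=cv2.INTER_CUBIC))"
```

```text
t 30.62 p [0.5931 0.0245 0.0163] x [-0.117  0.006 -0.993] y [ 0.985  0.128 -0.115] q [ 0.336  0.525 -0.525  1.679  0.256  1.129 -1.711] F [-11.19   0.58   6.5 ] T [-0.22  2.21 -0.23] w 0.0202
```

View pics/s24c.png

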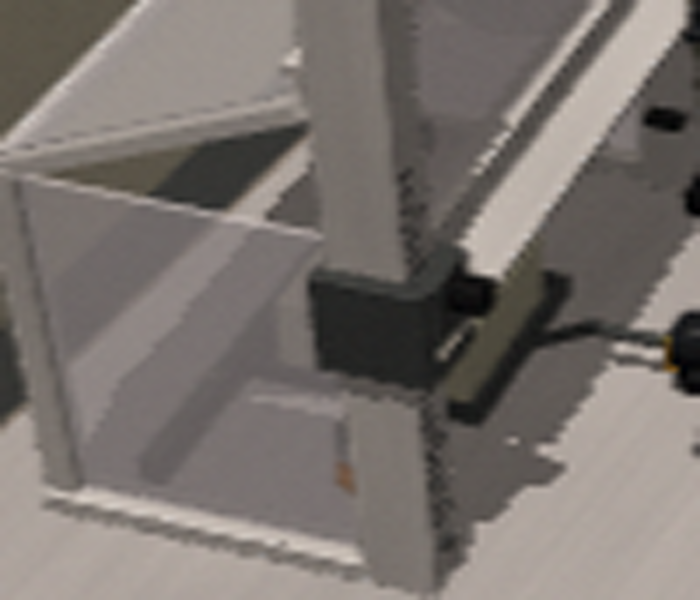

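View pics/w24.png

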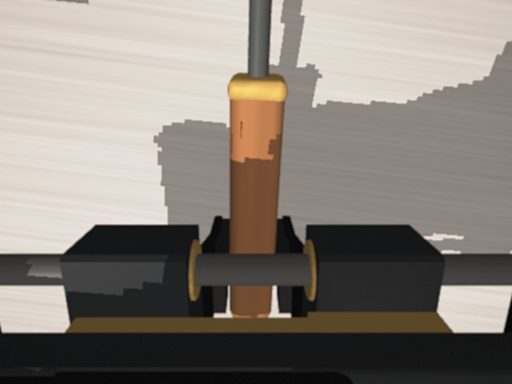

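```bash
cat > chk.py <<'E'
from plan import *
hd=np.array([.735,.032]); y=.083
def th(w): e=w[:2]-hd; return np.round((e[0]*np.cos(y)+e[1]*np.sin(y), -e[0]*np.sin(y)+e[1]*np.cos(y)),4)
E
python3 -c "
from chk import *
q=atz(cam('side'),[(478/7+140,422/6+160)],.003)[0]; r=atz(cam('side'),[(568/7+140,278/6+160)],.012)[0]
print(th(q),th(r)); d=q-r; print('yaw rear',np.arctan2(-d[0],d[1]))
c=cam('wrist')
h=atz(c,[(257.5,77),(251,316)],.045); d=h[0]-h[1]; print(h.round(4),np.arctan2(d[1],d[0]), np.linalg.norm(d))
m=h.mean(0); u=np.array([np.cos(.08),np.sin(.08),0]); f=m+.25*u; print('front',th(f))
"
```

```text
[0.0105 0.0644] [ 0.0115 -0.0541]
yaw rear 0.09115837412333688
[[0.6731 0.0316 0.045 ]
 [0.5671 0.0204 0.045 ]] 0.10596090786200091 0.10658463207273794
front [0.135  0.0028]
```

Call:
play_rows(rows=[{"dx": -0.3,"dy": 0.5,"dz": 0,"turn": 0}])

```text
time_s: 30.85
ee_pos: [0.593, 0.0244, 0.0164]
tcp_rot: [1.066, 1.362, -1.191]
force: [-1.6, 0.4, 0.6]
width: 0.0201
```

Call:
play_rows(rows=[{"dx": 0,"dy": 0,"dz": 0,"turn": 0},{"dx": 0,"dy": 0,"dz": 0,"turn": 0},{"dx": 0,"dy": 0,"dz": 0,"turn": 0},{"dx": 0,"dy": 0,"dz": 0,"turn": 0}], jaw=40)

```text
time_s: 31.35
ee_pos: [0.5955, 0.0247, 0.0166]
tcp_rot: [1.07, 1.359, -1.186]
force: [-0.1, -0.5, -0.2]
width: 0.0396
```

```bash
python3 -c "
from plan import *
st(); snap('wrist','w25.png')"
```

```text
t 31.35 p [0.5955 0.0247 0.0166] x [-0.111  0.007 -0.994] y [ 0.986  0.128 -0.11 ] q [ 0.336  0.525 -0.525  1.678  0.256  1.125 -1.711] F [-0.08 -0.52 -0.21] T [ 0.04 -0.13 -0.01] w 0.0396
```

View pics/w25.png

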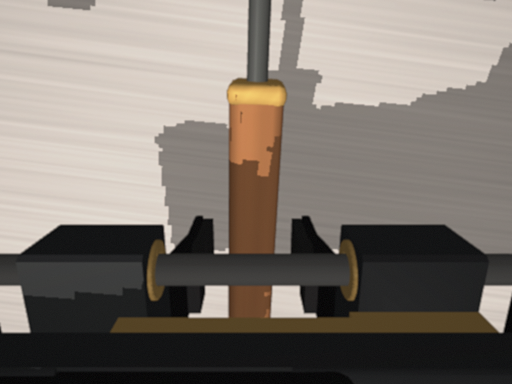

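Call:
play_rows(rows=[{"dx": -25,"dy": -6,"dz": 0,"turn": 0},{"dx": -35,"dy": -12,"dz": 0,"turn": 0},{"dx": -35,"dy": -30,"dz": 0,"turn": 0},{"dx": -30,"dy": -45,"dz": 0,"turn": 0},{"dx": -20,"dy": -50,"dz": 0,"turn": 0},{"dx": -20,"dy": -50,"dz": 0,"turn": 0}])

```text
time_s: 32.15
ee_pos: [0.4209, -0.0013, 0.2048]
tcp_rot: [1.069, 1.363, -1.185]
force: [0.2, -1.0, 1.0]
width: 0.04
```

```bash
python3 -c "
from plan import *
st(); snap('wrist','w26.png'); snap('side','s26.png'); snap('top','t26.png')
a=cv2.imread('pics/s26.png')[160:260,140:240]; cv2.imwrite('pics/s26c.png',cv2.resize(a,None,fx=7,fy=6,interpolation=cv2.INTER_CUBIC))
a=cv2.imread('pics/t26.png')[40:270,120:350]; cv2.imwrite('pics/t26c.png',cv2.resize(a,None,fx=2.6,fy=2.6,interpolation=cv2.INTER_CUBIC))"
```

```text
t 32.15 p [ 0.4209 -0.0013  0.2048] x [-0.114  0.01  -0.993] y [ 0.985  0.13  -0.111] q [ 0.557 -0.053 -0.578  1.904 -0.042  1.396 -1.45 ] F [ 0.24 -0.96  1.04] T [-0.04 -0.1   0.04] w 0.04
```

View pics/w26.png

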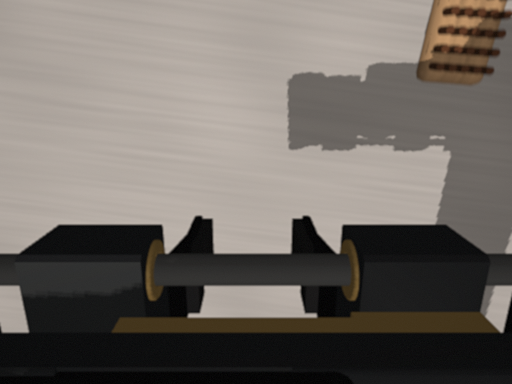

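View pics/s26c.png

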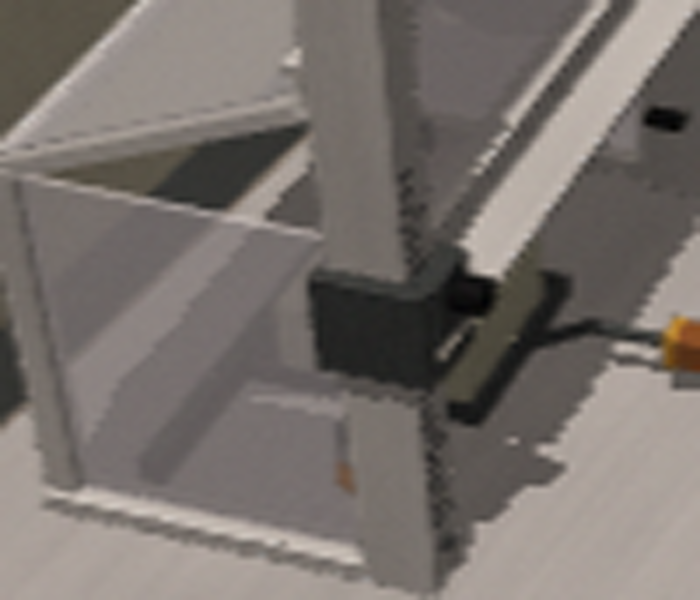

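View pics/t26c.png

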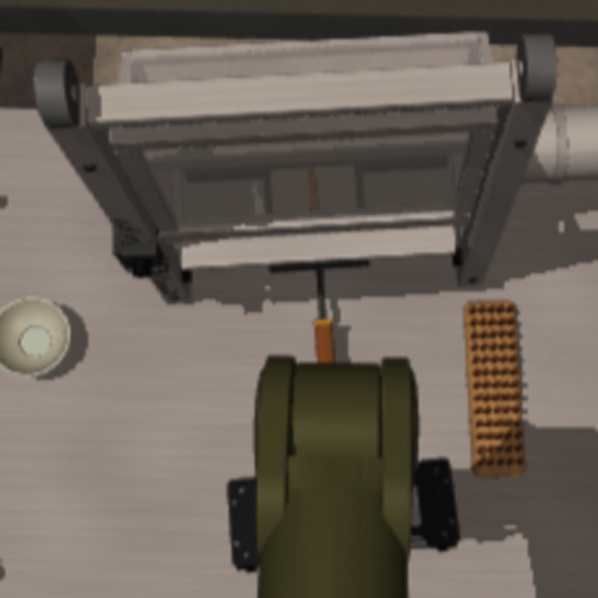

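```bash
python3 -c "
from chk import *
T=cam('top'); t=lambda u,v:(u/2.6+120-.3,v/2.6+40-.3)
a=atz(T,[t(270,267.5),t(368,261)],.014); print([th(x) for x in a]); d=a[0]-a[1]; print('rear yaw',np.arctan2(-d[0],d[1]))
h=atz(T,[t(321,319),t(326,362)],.046); d=h[0]-h[1]; print('handle',[th(x) for x in h],np.arctan2(d[1],d[0]))
b=atz(T,[t(273,169),t(355,164)],.053); print('brick front',[th(x) for x in b])
s=cam('side'); q=atz(s,[(478/7+140,422/6+160)],.003)[0]; r=atz(s,[(568/7+140,278/6+160)],.012)[0]; print(th(q),th(r))
import numpy as np
A=cv2.imread('pics/s24.png').astype(int);B=cv2.imread('pics/s26.png').astype(int);print('diff pan region',np.abs(A-B)[205:232,196:222].mean(),np.abs(A-B)[205:232,196:222].max())
a=cv2.imread('pics/t26.png')[95:155,180:310]; cv2.imwrite('pics/t26d.png',cv2.convertScaleAbs(cv2.resize(a,None,fx=6,fy=6,interpolation=cv2.INTER_CUBIC),alpha=1.6,beta=0))
"
```

```text
[array([0.0158, 0.0637]), array([ 0.0169, -0.0535])]
rear yaw 0.09268735895092942
handle [array([-0.0602,  0.0056]), array([-0.1111,  0.0026])] 0.14179882600049754
brick front [array([0.1236, 0.0521]), array([ 0.1243, -0.0446])]
[0.0105 0.0644] [ 0.0115 -0.0541]
diff pan region 1.8841405508072175 36
```

View pics/t26d.png

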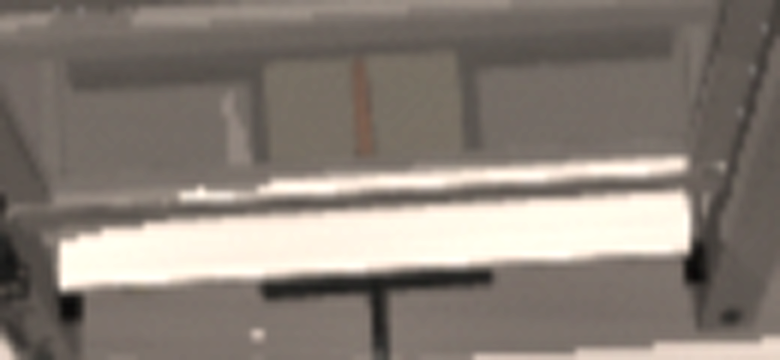

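```bash
python3 -c "
from plan import *
st(); print(job.job_done())"
```

```text
t 32.3 p [ 0.4221 -0.0019  0.2058] x [-0.109  0.007 -0.994] y [ 0.986  0.128 -0.108] q [ 0.556 -0.055 -0.578  1.903 -0.04   1.395 -1.453] F [ 0.1   0.22 -0.6 ] T [ 0.06 -0.13  0.  ] w 0.0399
the job is handed in; nothing more can be done
None
```

I raised the sash into its catch, slid the pan in against the stop bar by its handle, let go, and handed the job in at 32.3 s. No verdict is reported, so the checks below are my own.

**Sash**
- The moves have no tilt command. I drove the arm against its joint limits so the tool tilted about 38° forward and the shut fingers could reach under the lip.
- I raised the sash slowly, with at most about 10 N at the wrist. That peak came at the end, probably a brief touch on the stop.
- After the fingers backed off to zero force, the sash stayed up. It was still up in the last pictures.

**Pan**
- With the tool back near vertical, I gripped the handle, moved the pan about 180 mm right, and pushed it in.
- It met the bar at about 11 N on the wrist, of which roughly 6 N was sliding friction.
- I relaxed the push and opened the jaws, and the pan did not move.

**Last checks**

| Check | Reading | Limit |
|---|---|---|
| Front edge, top camera | hood x about 0.136 m | 0.132 to 0.138 m |
| Front edge, wrist camera at contact | about 0.135 m | 0.132 to 0.138 m |
| Front edge, side camera | about 0.131 m, just outside | 0.132 to 0.138 m |
| Squareness, from the pan's rear edge | within about 0.01 rad | 0.06 rad |
| Sideways position | about 0.005 m off the middle | 0.1 m either way |

- **Front-edge disagreement:** the cameras differ by about their calibration error, and the force rise with no further movement also points to contact.
- **Handle reading:** a short, partly hidden stretch of the handle in the top view gave a heading about 0.06 rad off. I trusted the rear edge instead.
- **Tilt:** the pan may have tilted a few hundredths of a radian while gripped hard; it settled when I re-gripped lightly.
- **Bystanders:** I saw none out of place in the pictures, but did not measure them. The jar inside the cabinet was barely visible.

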